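Load a tilting drill fixture and hold its plate at the set angle

ROBOT

A 7-joint arm with a two-finger parallel gripper is mounted at the origin on the work surface. World frame = base frame: x ahead of the robot, y to its left, z up, the work surface at z = 0. Lengths are in m, angles in rad, forces in N, time in s.
With the tool pointing down it reaches from about 0.35 to 0.9 m from the base axis. Payload 8.1 kg.
Tool frame: the origin (TCP) lies on the mounting face of the last link; the fingertips stand 178 mm ahead of it and the grasp point (between the pads) lies 159 mm ahead of it; x points along the fingers, y is the direction in which the jaws open and shut, and the axes are right-handed (so a half turn about x gives the same grasp; the last joint's range is limited). The gripper opens to 92 mm and grips with 3 to 60 N. Pads are 19 mm wide; open, the fingers measure 130 mm over their backs; the gripper's body (75 mm by 190 mm) begins 47 mm behind the grasp point.
Start: joints at [-1.396, 0.434, 0.025, 1.573, -0.012, 1.134, -0.075], TCP at [0.171, 0.601, 0.405] pointing down, gripper open.
Joint ranges: [-2.62, 2.62], [-0.44, 2.09], [-1.27, 1.32], [0.08, 2.57], [-1.32, 4.46], [0.12, 2], [-2.74, 2.74]. Speed limits (rad/s): [2.22, 2.22, 3.01, 3.01, 3.14, 3.14, 3.14].

INTERFACE

Orientations are given as a unit quaternion [w, x, y, z].
In Python, from bench import ctrl gives the robot as it stands. The module is installed in compiled form; this text tells all that it offers.
- The arm moves only by the tool carry_out, never from a script. Its argument "steps" is a list that holds one entry, the list of rows, each a list of 7 numbers: the shift along the tool's x, y, z in cm, then the turn, a rotation vector about the tool's x, y, z in degrees, then the opening, from 0 (shut) to 1 (fully open). In form: [[[tx, ty, tz, rx, ry, rz, grip], ...]]. A call has 1 to 12 rows; each row is the pose to reach, as a shift and turn from the pose measured when the call began, along the tool's axes at that moment; what a row does not reach only later rows make up. A row lasts 1/12 s, in which the tool goes at most 41.7 mm and 7.16 degrees, less where a joint would pass 70% of its speed; a pose out of reach is approached as far as the arm can. A call with a gripper value outside its range is refused whole. The fingers move at their own pace and stop on an object; "squeeze" is the grip in N (left out, the last holds). Time passes only in rows, so rows that repeat a pose let the fingers close. It gives the time, the measured TCP pose, the force and the opening at its end, in the units of the state.
- ctrl.get_obs(): the state, without advancing time (a new reading comes with each control period).
- ctrl.get_image(name): name is "scene" or "top" or "wrist"; returns a dict with "color" (400x640x3 uint8, red, green, blue), "fx", "fy", "cx", "cy" (pixels), "xyz" and "attitude" of the camera in the world; the wrist camera has in their place "T_tool_cam" (4x4, takes a point from camera to tool coordinates, whose origin is the TCP and whose axes are the tool frame's). Camera axes: x right, y up, looking along -z (the intrinsics and any distortion apply to the point x, -y, -z); pixel columns grow to the right and rows downward; lengths in m; the calibration is good to about 2 mm. A picture is of the moment at which its call begins: read the wrist's pose just before it. There is no depth.
- ctrl.hand_in(): hands the job in, once; it reports no verdict.
The state is a dict: "time": time; "joint_positions": joint angles; "joint_velocities": joint speeds; "joint_torque": joint torques, N m; "position": TCP position; "orientation": TCP orientation; "contact_force": force on the tool from outside, world axes, zero at the start; "moment": the same for the moment, N m; "finger_gap": finger opening in m.
Only numpy, scipy, OpenCV 4.12 (cv2) and the standard library are available. Lean on these libraries where they do the work, as an engineer would, in place of code of your own. Each camera call takes 0.05 s, during which the arm holds its last target.

TASK

With the plate of the tilting drill fixture lying flat, stand the three brass bushes from the steel tray in its three pockets, spigot down and fully home. Then swing the loaded plate up until its black pointer lines up with the red marker on the quadrant, and finish while still holding it there, steady, with the gripper and with nothing propped under it, so that I can tighten the clamp; leave the block, bottle and spanner on the bench where they are.

Things in the scene. Friction and masses are not known exactly. Their poses are not given: they have to be found in the camera images.
- fixture: tilting drill fixture, fixed: green base 235 (x) by 206 mm (y), 14 mm thick; aluminium plate 200 by 164 mm, 10 mm thick, hinged along its +y side; at the +x end an upright graduated quadrant (radius 132 mm about the hinge, 115 mm high) with a sliding red marker. Origin on the bench under the plate's middle; x along the hinge line to the quadrant, y to the hinge, z up
- hinge (a point): middle of the hinge line of the plate, 33 mm above the bench and 78 mm in +y of the fixture's origin; axes as the fixture's (the hinge line runs along its x)
- tilt_plate (a joint): tilt of the hinged plate, rad: 0 lying flat, growing as its free (-y) side swings up about the hinge, to 0.63. The hinge is free: the plate (0.9 kg, with the bushes about 1.5 kg) falls back unless held; held at the handle the loaded plate weighs about 8 N
- set_marker (a joint): angle at which the red marker is set on the quadrant, rad, on the same scale as the plate's tilt: pointer and marker line up when the two are equal. It stays where it was set
- pointer_tip (a point): tip of the black pointer on the plate's quadrant end, 125 mm from the hinge line; its axes turn with the plate (y runs along the plate towards the hinge)
- marker_tip (a point): the point on the quadrant face, 125 mm from the hinge line, at which the red marker points and the pointer tip must arrive; its axes turn with the marker
- bow_handle (a point): middle of the round bar of the black bow handle on top of the plate's free side, abreast of pocket 2: bar 12 mm thick, 88 mm straight, along the plate's x; centre 32 mm above the plate's top face (70 mm above the bench when flat), 163 mm from the hinge line along the plate and 37 mm square to it; its axes turn with the plate
- pocket1 (a point): pocket 1 of the row of three (56 mm pitch along the hinge line): round hole 26 mm wide, 10 mm deep. Point: centre of its mouth on the plate's top face, 38 mm above the bench when flat; z square to the plate, tilting with it. A bush fully home has its shoulder flat on the plate, its barrel middle 21 mm from this point along z
- pocket2 (a point): pocket 2 of the row of three (56 mm pitch along the hinge line): round hole 26 mm wide, 10 mm deep. Point: centre of its mouth on the plate's top face, 38 mm above the bench when flat; z square to the plate, tilting with it. A bush fully home has its shoulder flat on the plate, its barrel middle 21 mm from this point along z
- pocket3 (a point): pocket 3 of the row of three (56 mm pitch along the hinge line): round hole 26 mm wide, 10 mm deep. Point: centre of its mouth on the plate's top face, 38 mm above the bench when flat; z square to the plate, tilting with it. A bush fully home has its shoulder flat on the plate, its barrel middle 21 mm from this point along z
- bush1_mid (a point): brass bush 1 (all alike, any pocket), standing: barrel 32 mm in diameter, 42 mm tall, on a narrower spigot 24 mm in diameter, 8 mm long, with 3 mm chamfered nose; 50 mm tall in all, 0.16 to 0.24 kg; dark disc on top. This point is the barrel's middle, 29 mm above the foot, 21 mm above the shoulder; z up its axis
- bush2_mid (a point): brass bush 2 (all alike, any pocket), standing: barrel 32 mm in diameter, 42 mm tall, on a narrower spigot 24 mm in diameter, 8 mm long, with 3 mm chamfered nose; 50 mm tall in all, 0.16 to 0.24 kg; dark disc on top. This point is the barrel's middle, 29 mm above the foot, 21 mm above the shoulder; z up its axis
- bush3_mid (a point): brass bush 3 (all alike, any pocket), standing: barrel 32 mm in diameter, 42 mm tall, on a narrower spigot 24 mm in diameter, 8 mm long, with 3 mm chamfered nose; 50 mm tall in all, 0.16 to 0.24 kg; dark disc on top. This point is the barrel's middle, 29 mm above the foot, 21 mm above the shoulder; z up its axis
- tray: low sheet-steel tray, 190 by 210 mm, rim 12 mm high, floor 4 mm thick, fixed, in which the bushes stand at the start at least 75 mm apart; origin under its centre
- v_block_mid (a point): grooved steel block 55 by 130 mm, 40 mm high (leave alone); this point is its centre
- oil_bottle_mid (a point): blue oil bottle with red cap, 48 mm in diameter, 130 mm tall (leave alone); this point is its centre
- spanner_grip (a point): steel spanner 150 mm long lying flat (leave alone); this point is on its handle
Mind the look-alikes: they are no part of the job. Leave any white look-alike of the part that bears bush1_mid alone. Leave any turquoise look-alike of the part that bears bush2_mid alone.

How it is judged:
On the way:
1. all three bushes stand fully home in the pockets while the plate lies flat (((distance between bush1_mid and pocket1 below 0.0245 m and z of bush1_mid in the frame of pocket1 above 0.0175 m and angle between the z axis of bush1_mid and the z axis of pocket1, either way round below 0.12 rad) or (distance between bush1_mid and pocket2 below 0.0245 m and z of bush1_mid in the frame of pocket2 above 0.0175 m and angle between the z axis of bush1_mid and the z axis of pocket2, either way round below 0.12 rad) or (distance between bush1_mid and pocket3 below 0.0245 m and z of bush1_mid in the frame of pocket3 above 0.0175 m and angle between the z axis of bush1_mid and the z axis of pocket3, either way round below 0.12 rad)) and ((distance between bush2_mid and pocket1 below 0.0245 m and z of bush2_mid in the frame of pocket1 above 0.0175 m and angle between the z axis of bush2_mid and the z axis of pocket1, either way round below 0.12 rad) or (distance between bush2_mid and pocket2 below 0.0245 m and z of bush2_mid in the frame of pocket2 above 0.0175 m and angle between the z axis of bush2_mid and the z axis of pocket2, either way round below 0.12 rad) or (distance between bush2_mid and pocket3 below 0.0245 m and z of bush2_mid in the frame of pocket3 above 0.0175 m and angle between the z axis of bush2_mid and the z axis of pocket3, either way round below 0.12 rad)) and ((distance between bush3_mid and pocket1 below 0.0245 m and z of bush3_mid in the frame of pocket1 above 0.0175 m and angle between the z axis of bush3_mid and the z axis of pocket1, either way round below 0.12 rad) or (distance between bush3_mid and pocket2 below 0.0245 m and z of bush3_mid in the frame of pocket2 above 0.0175 m and angle between the z axis of bush3_mid and the z axis of pocket2, either way round below 0.12 rad) or (distance between bush3_mid and pocket3 below 0.0245 m and z of bush3_mid in the frame of pocket3 above 0.0175 m and angle between the z axis of bush3_mid and the z axis of pocket3, either way round below 0.12 rad)) and angle between each of bush1_mid, bush2_mid, bush3_mid's own z axis and vertical below 0.9 rad and value of joint tilt_plate below 0.05 rad), for 0.2 s.
At the end, for the whole second after the job is handed in: bushes home in the three pockets (shoulders within 3 mm of the plate, square within 0.12 rad); plate held still by the gripper (contact over 1.5 N, under 0.08 rad/s) within 0.05 rad (3 degrees) of the red marker; block, bottle and spanner within 30 mm of their starts (((distance between bush1_mid and pocket1 below 0.0245 m and z of bush1_mid in the frame of pocket1 above 0.0175 m and angle between the z axis of bush1_mid and the z axis of pocket1, either way round below 0.12 rad) or (distance between bush1_mid and pocket2 below 0.0245 m and z of bush1_mid in the frame of pocket2 above 0.0175 m and angle between the z axis of bush1_mid and the z axis of pocket2, either way round below 0.12 rad) or (distance between bush1_mid and pocket3 below 0.0245 m and z of bush1_mid in the frame of pocket3 above 0.0175 m and angle between the z axis of bush1_mid and the z axis of pocket3, either way round below 0.12 rad)) and ((distance between bush2_mid and pocket1 below 0.0245 m and z of bush2_mid in the frame of pocket1 above 0.0175 m and angle between the z axis of bush2_mid and the z axis of pocket1, either way round below 0.12 rad) or (distance between bush2_mid and pocket2 below 0.0245 m and z of bush2_mid in the frame of pocket2 above 0.0175 m and angle between the z axis of bush2_mid and the z axis of pocket2, either way round below 0.12 rad) or (distance between bush2_mid and pocket3 below 0.0245 m and z of bush2_mid in the frame of pocket3 above 0.0175 m and angle between the z axis of bush2_mid and the z axis of pocket3, either way round below 0.12 rad)) and ((distance between bush3_mid and pocket1 below 0.0245 m and z of bush3_mid in the frame of pocket1 above 0.0175 m and angle between the z axis of bush3_mid and the z axis of pocket1, either way round below 0.12 rad) or (distance between bush3_mid and pocket2 below 0.0245 m and z of bush3_mid in the frame of pocket2 above 0.0175 m and angle between the z axis of bush3_mid and the z axis of pocket2, either way round below 0.12 rad) or (distance between bush3_mid and pocket3 below 0.0245 m and z of bush3_mid in the frame of pocket3 above 0.0175 m and angle between the z axis of bush3_mid and the z axis of pocket3, either way round below 0.12 rad)) and angle between each of bush1_mid, bush2_mid, bush3_mid's own z axis and vertical below 0.9 rad and angle between the y axis of pointer_tip and the y axis of marker_tip, either way round below 0.05 rad and velocity of joint tilt_plate between -0.08 and 0.08 rad/s and contact force between the fingers and fixture above 1.5 N and not (distance of v_block_mid from where it was at the start of the episode above 0.03 m) and not (distance of oil_bottle_mid from where it was at the start of the episode above 0.03 m) and not (distance of spanner_grip from where it was at the start of the episode above 0.03 m)); the arm keeps its last pose, push and grip.
It fails at once if the block, the bottle or the spanner is shoved away (over 30 mm) (distance of any of v_block_mid, oil_bottle_mid, spanner_grip from where it was at the start of the episode above 0.03 m).
It also fails if it takes over 72 s, if anything falls off the work surface, if the arm or the gripper's body presses on something with over 40 N, if the wrist force passes 120 N, or if a joint passes its speed limit or range.

## Working session

There is one attempt and no reset: what is moved stays moved. The work goes in short steps, Python scripts to look and compute and a tool call to move; the robot and the scene stay as the last step left them, time stands still between calls to the robot, and variables do not carry over. Pictures are saved under pics/ and viewed, and the job is handed in when it is done.

Besides the shell and the picture viewer there is one more tool, called after ">>>" in YAML: its name, and indented under it one key for each argument. carry_out: Moves the arm, as the interface text tells. Its arguments: {"type":"object","properties":{"steps":{"type":"array","items":{"type":"array","items":{"type":"array","items":{"type":"number"}}}},"squeeze":{"type":"number"}},"required":["steps"]}

```bash
mkdir -p pics; ls; python3 - <<'E'
from bench import ctrl
import cv2
o=ctrl.get_obs()
for k,v in o.items(): print(k,v)
for n in ("scene","top","wrist"):
    im=ctrl.get_image(n)
    cv2.imwrite(f"pics/{n}0.png",im["color"][:,:,::-1])
    print(n,{k:v for k,v in im.items() if k!="color"})
E
```

```text
pics
time 0.0
joint_positions [-1.39558333  0.43524128  0.02500654  1.57411144 -0.01160678  1.13398713
 -0.07508692]
joint_velocities [ 0.00077894  0.00038883  0.00041911 -0.00035672 -0.00081015  0.00102483
 -0.00094757]
joint_torque [-3.11458916e-04 -6.67839932e+01  9.85480249e-01 -3.14460003e+01
 -6.03160984e-02  4.25130478e-02  1.79669028e-04]
position [0.17139051 0.600799   0.40392821]
orientation [ 0.70026697  0.09737186  0.70031559 -0.09850358]
contact_force [ 0.57138029  0.31297947 -0.37437006]
moment [-0.00057926 -0.0255694   0.03854693]
finger_gap 0.09189851637981288
scene {'fx': 372.5589807916868, 'fy': 372.5589807916868, 'cx': 315.32504080681707, 'cy': 196.30203934995095, 'xyz': array([ 1.08787107, -0.52262037,  0.66804021]), 'attitude': array([0.83185546, 0.38835343, 0.17505645, 0.35574337])}
top {'fx': 464.52700591315886, 'fy': 464.52700591315886, 'cx': 322.62324278940605, 'cy': 199.90467149288725, 'xyz': array([ 0.36340559, -0.02330733,  1.23406413]), 'attitude': array([ 0.71254098,  0.05926309, -0.04985109, -0.6973436 ])}
wrist {'fx': 319.2374906587125, 'fy': 319.2374906587125, 'cx': 321.1121403794538, 'cy': 197.4291523839359, 'T_tool_cam': array([[-3.88005846e-06,  2.98027350e-01, -9.54557331e-01,
         1.98827128e-02],
       [ 9.99999886e-01,  4.57340745e-04,  1.38723980e-04,
         1.29063242e-03],
       [ 4.77901502e-04, -9.54557222e-01, -2.98027317e-01,
        -8.04878684e-02],
       [ 0.00000000e+00,  0.00000000e+00,  0.00000000e+00,
         1.00000000e+00]])}
```

View pics/scene0.png

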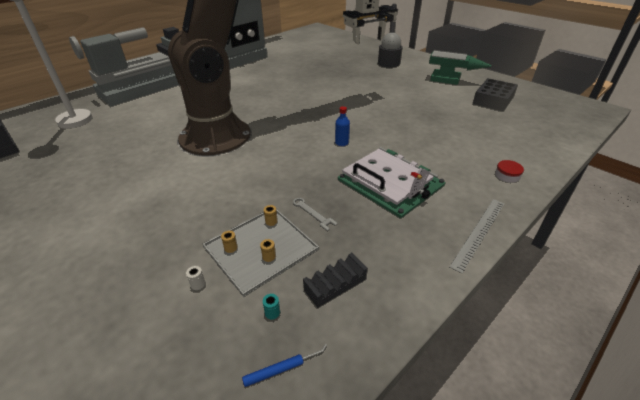

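View pics/top0.png

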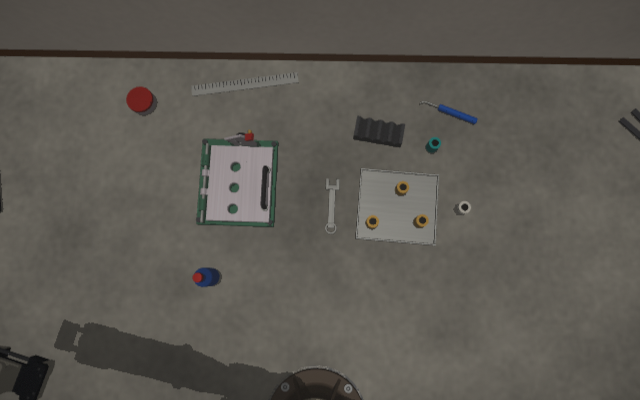

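View pics/wrist0.png

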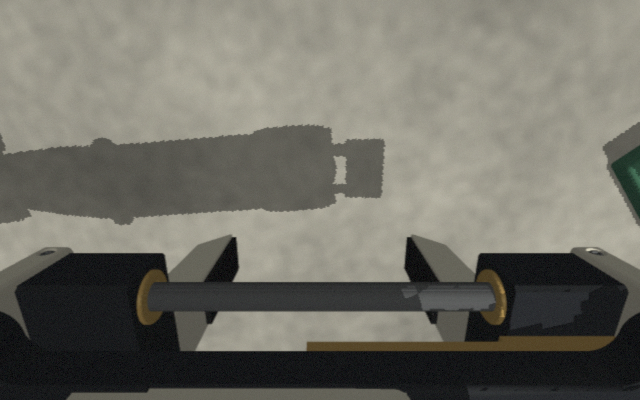

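The top picture shows three brass bushes in the tray at (403,187), (373,222) and (422,221). There are two look-alikes outside the tray: white at (464,208) and turquoise at (434,145). The fixture is at (240,185) with its hinge on the left (+y) and the quadrant at the top (+x). The block is at (379,131), the spanner at (332,205) and the bottle at (205,277).

```bash
cat > h.py <<'E'
import numpy as np, cv2
from scipy.spatial.transform import Rotation as R
from bench import ctrl
def q2m(q): return R.from_quat(np.asarray(q)[[1,2,3,0]]).as_matrix()
def cam(n):
    o=ctrl.get_obs(); im=ctrl.get_image(n)
    if "T_tool_cam" in im:
        T=np.eye(4);T[:3,:3]=q2m(o["orientation"]);T[:3,3]=o["position"]
        T=T@im["T_tool_cam"]; im["M"]=T[:3,:3]; im["p"]=T[:3,3]
    else: im["M"]=q2m(im["attitude"]); im["p"]=np.array(im["xyz"])
    im["bgr"]=im["color"][:,:,::-1].copy()
    return im
def ray(im,u,v):
    d=im["M"]@np.array([(u-im["cx"])/im["fx"],-(v-im["cy"])/im["fy"],-1.0]); return im["p"],d/np.linalg.norm(d)
def onz(im,u,v,z):
    p,d=ray(im,u,v); return p+d*(z-p[2])/d[2]
def proj(im,X):
    c=im["M"].T@(np.asarray(X)-im["p"]); return im["cx"]+im["fx"]*c[0]/-c[2], im["cy"]-im["fy"]*c[1]/-c[2]
def tri(*rs):
    A=np.zeros((3,3));b=np.zeros(3)
    for p,d in rs:
        P=np.eye(3)-np.outer(d,d);A+=P;b+=P@p
    X=np.linalg.solve(A,b); return X,[np.linalg.norm((np.eye(3)-np.outer(d,d))@(X-p)) for p,d in rs]
def blobs(m,amin=20):
    n,l,s,c=cv2.connectedComponentsWithStats(m.astype(np.uint8)); return [(c[i].round(1).tolist(),s[i].tolist(),l==i) for i in range(1,n) if s[i][4]>=amin]
def delta(pos,Rm):  # pose -> row cm, deg in present tool axes
    o=ctrl.get_obs();M=q2m(o["orientation"])
    return (M.T@(np.asarray(pos)-o["position"])*100).round(2), np.degrees(R.from_matrix(M.T@Rm).as_rotvec()).round(2)
E
python3 - <<'E'
from h import *
t=cam("top"); s=cam("scene")
for n,im in(("top",t),("scene",s)):
    hsv=cv2.cvtColor(im["bgr"],cv2.COLOR_BGR2HSV)
    m=cv2.inRange(hsv,(10,110,70),(28,255,255))
    for c,st,l in blobs(m): print(n,"brass",c,st, onz(im,*c,.033).round(4))
    m=cv2.inRange(hsv,(60,80,30),(85,255,255))
    for c,st,l in blobs(m): print(n,"green",c,st)
    m=cv2.inRange(hsv,(0,130,70),(8,255,255))|cv2.inRange(hsv,(172,130,70),(180,255,255))
    for c,st,l in blobs(m,8): print(n,"red",c,st)
cv2.imwrite("pics/top_fix.png",cv2.resize(t["bgr"][120:250,180:460],None,fx=2.8,fy=2.8,interpolation=cv2.INTER_CUBIC))
cv2.imwrite("pics/scene_fix.png",cv2.resize(s["bgr"][130:310,190:460],None,fx=2.9,fy=2.9,interpolation=cv2.INTER_CUBIC))
E
```

```text
top brass [402.3, 187.2] [397, 181, 12, 13, 92] [ 0.5883 -0.2134  0.033 ]
top brass [421.3, 220.5] [415, 215, 13, 12, 91] [ 0.5015 -0.2622  0.033 ]
top brass [372.1, 221.7] [366, 216, 13, 12, 92] [ 0.4957 -0.1348  0.033 ]
top green [217.9, 142.1] [208, 140, 22, 5, 93]
top green [264.7, 143.2] [259, 141, 12, 5, 48]
top green [204.0, 155.9] [202, 145, 6, 20, 62]
top green [273.5, 182.8] [270, 146, 7, 75, 215]
top green [236.0, 167.2] [233, 164, 7, 7, 34]
top green [200.9, 181.6] [200, 177, 3, 11, 24]
top green [234.6, 187.9] [231, 184, 8, 8, 36]
top green [200.3, 205.1] [198, 194, 6, 22, 63]
top green [232.9, 208.9] [230, 205, 7, 8, 43]
top green [237.9, 223.3] [205, 221, 63, 5, 158]
top red [138.9, 98.8] [126, 87, 26, 25, 499]
top red [248.7, 136.5] [245, 133, 9, 8, 55]
top red [197.0, 277.0] [193, 273, 9, 9, 71]
scene brass [310.5, 12.4] [279, 0, 66, 31, 1654] [-0.8966  1.2897  0.033 ]
scene brass [270.2, 215.4] [264, 205, 13, 21, 199] [ 0.4976 -0.1362  0.033 ]
scene brass [229.0, 241.7] [221, 231, 16, 22, 233] [ 0.5023 -0.2619  0.033 ]
scene brass [267.7, 250.7] [260, 239, 15, 23, 233] [ 0.5879 -0.2139  0.033 ]
scene green [453.1, 68.2] [430, 56, 61, 28, 792]
scene green [383.9, 198.0] [338, 176, 86, 41, 723]
scene green [433.9, 185.3] [425, 177, 19, 18, 156]
scene red [342.7, 109.0] [340, 106, 7, 7, 42]
scene red [510.5, 167.5] [498, 160, 26, 16, 303]
scene red [414.1, 173.9] [411, 172, 8, 5, 24]
```

View pics/top_fix.png

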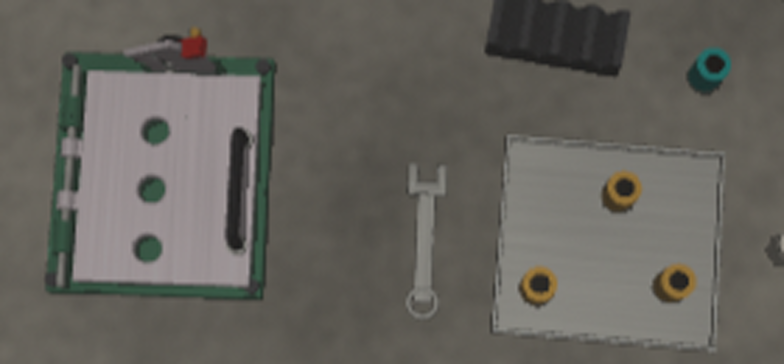

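View pics/scene_fix.png

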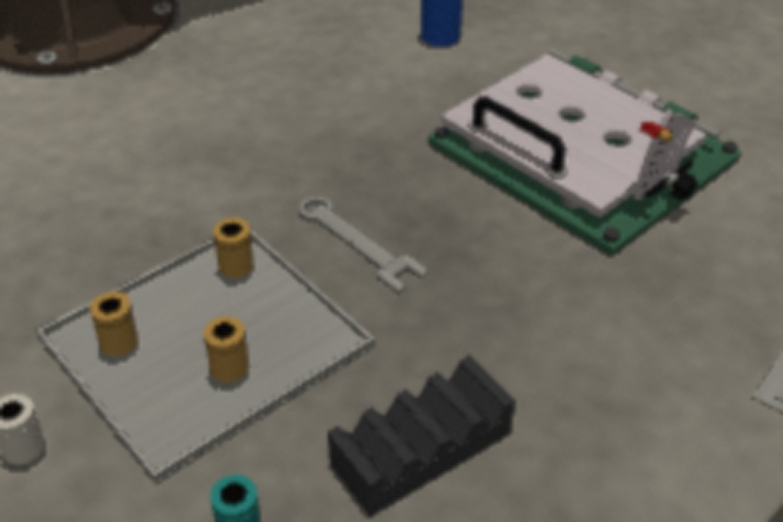

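The close crops confirm the choice: the three brass bushes with dark discs inside the tray are the ones. The white and turquoise look-alikes stand outside it. Both views agree on the bush positions within 2 mm. Next I measure the fixture.

```bash
python3 - <<'E'
from h import *
t=cam("top"); s=cam("scene")
hsv=cv2.cvtColor(t["bgr"],cv2.COLOR_BGR2HSV)
# plate: bright low-sat region
m=((hsv[...,2]>120)&(hsv[...,1]<60)).astype(np.uint8); m[:, :200]=0; m[:,285:]=0; m[:140]=0; m[235:]=0
b=max(blobs(m),key=lambda b:b[1][4]); print(b[0],b[1])
c=max(cv2.findContours(b[2].astype(np.uint8),cv2.RETR_EXTERNAL,cv2.CHAIN_APPROX_NONE)[0],key=len)
r=cv2.minAreaRect(c);bx=cv2.boxPoints(r);print(r); P=[onz(t,*p,.038) for p in bx]; print(np.round(P,4)); print([np.linalg.norm(P[i]-P[i-1]).round(4) for i in range(4)])
fill=np.zeros_like(m);cv2.drawContours(fill,[c],-1,1,-1)
for q in blobs((fill==1)&(m==0),15): print("hole",q[0],q[1],onz(t,*q[0],.038).round(4))
q=[o for o in blobs((hsv[...,2]<60)) if 250<o[0][0]<280 and 150<o[0][1]<220]
for a in q: print("handle",a[0],a[1],onz(t,*a[0],.070).round(4))
M=q2m(ctrl.get_obs()["orientation"]);print("tool axes cols\n",M.round(3))
E
```

```text
[237.1, 182.6] [202, 145, 71, 77, 4083]
((236.044189453125, 182.9393310546875), (69.02344512939453, 74.7268295288086), 2.385944128036499)
[[0.4931 0.3121 0.038 ]
 [0.6931 0.3164 0.038 ]
 [0.6888 0.1322 0.038 ]
 [0.4894 0.1325 0.038 ]]
[np.float64(0.1797), np.float64(0.2), np.float64(0.1843), np.float64(0.1993)]
hole [235.1, 166.3] [230, 162, 11, 10, 86] [0.6345 0.228  0.038 ]
hole [233.6, 187.1] [229, 182, 10, 11, 87] [0.5786 0.229  0.038 ]
hole [232.2, 208.2] [227, 203, 11, 11, 88] [0.5227 0.2298 0.038 ]
handle [276.6, 163.6] [276, 147, 2, 34, 35] [0.6365 0.1147 0.07  ]
handle [263.9, 186.9] [261, 166, 8, 43, 188] [0.575  0.1448 0.07  ]
handle [273.3, 209.4] [267, 186, 9, 41, 52] [0.5176 0.1186 0.07  ]
tool axes cols
 [[-0.     0.274  0.962]
 [-0.     0.962 -0.274]
 [-1.    -0.     0.   ]]
```

```bash
cat >> h.py <<'E'
yaw=-0.016
FX=np.array([np.cos(yaw),np.sin(yaw),0]);FY=np.array([-np.sin(yaw),np.cos(yaw),0])
RD=np.column_stack([[0,0,-1],FY,FX])
E
python3 - <<'E'
from h import *
print(np.linalg.det(RD)); print(*delta((.4970,-.1355,.290),RD))
E
```

```text
0.9999999999999999
[ 11.48 -61.89  51.51] [-15.     0.     0.02]
```

>>> carry_out:
  steps:
    - [[2,-15,12.5,-7,0,0,0.7],[4,-31,26,-15,0,0,0.7],[6,-46,38,-15,0,0,0.7],[9,-62,51.5,-15,0,0,0.7],[9,-62,51.5,-15,0,0,0.7],[9,-62,51.5,-15,0,0,0.7],[9,-62,51.5,-15,0,0,0.7],[9,-62,51.5,-15,0,0,0.7],[9,-62,51.5,-15,0,0,0.7],[9,-62,51.5,-15,0,0,0.7],[9,-62,51.5,-15,0,0,0.7],[9,-62,51.5,-15,0,0,0.7]]
  squeeze: 25

```text
time: 1.35
position: [0.3723, 0.1444, 0.3501]
orientation: [0.707, 0.006, 0.707, -0.005]
contact_force: [1.0, 0.2, 0.5]
finger_gap: 0.0644
```

```bash
python3 - <<'E'
from h import *
print(*delta((.4970,-.1355,.300),RD))
E
```

```text
[  5.01 -27.79  12.91] [ 0.01  0.05 -0.03]
```

>>> carry_out:
  steps:
    - [[5,-27.8,12.9,0,0,0,0.7],[5,-27.8,12.9,0,0,0,0.7],[5,-27.8,12.9,0,0,0,0.7],[5,-27.8,12.9,0,0,0,0.7],[5,-27.8,12.9,0,0,0,0.7],[5,-27.8,12.9,0,0,0,0.7],[5,-27.8,12.9,0,0,0,0.7],[5,-27.8,12.9,0,0,0,0.7],[5,-27.8,12.9,0,0,0,0.7],[5,-27.8,12.9,0,0,0,0.7]]

```text
time: 2.18
position: [0.4969, -0.1368, 0.2997]
orientation: [0.707, 0.007, 0.707, -0.007]
contact_force: [-0.7, 1.2, -0.1]
finger_gap: 0.0644
```

```bash
python3 - <<'E'
from h import *
w=cam("wrist");cv2.imwrite("pics/w1.png",w["bgr"])
for p in((.497,-.1355,.054),(.502,-.262,.054),(.588,-.2137,.054)): print(np.round(proj(w,p)))
print(*delta((.4970,-.1355,.197),RD), ctrl.get_obs()["joint_positions"].round(2))
E
```

```text
[321. 210.]
[154. 219.]
[230. 314.]
[ 1.029e+01 -1.000e-02  3.000e-02] [-0.03  0.01 -0.05] [-0.11  0.39  0.36  1.99 -0.19  0.8   1.91]
```

View pics/w1.png

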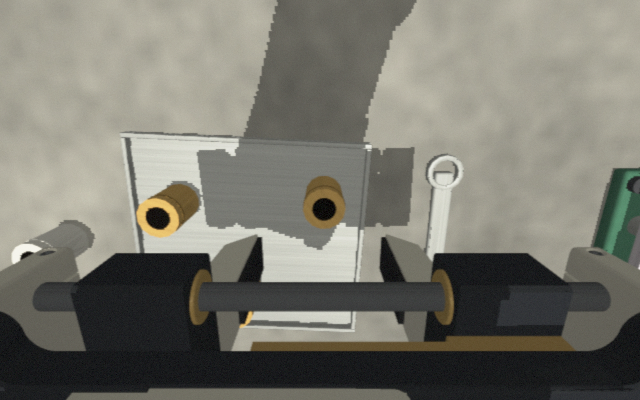

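The wrist picture shows bush 3's top disc at (324,209), against the predicted (321,210), so it sits about 2 mm further in +y. The second bush shows at (155,217) and the jaws straddle bush 3 cleanly.

>>> carry_out:
  steps:
    - [[4,0.15,0,0,0,0,0.7],[8,0.15,0,0,0,0,0.7],[10.3,0.15,0,0,0,0,0.7],[10.3,0.15,0,0,0,0,0.7],[10.3,0.15,0,0,0,0,0.1],[10.3,0.15,0,0,0,0,0.1],[10.3,0.15,0,0,0,0,0.1],[10.3,0.15,0,0,0,0,0.1],[10.3,0.15,0,0,0,0,0.1],[10.3,0.15,0,0,0,0,0.1],[10.3,0.15,0,0,0,0,0.1]]
  squeeze: 25

```text
time: 3.15
position: [0.4972, -0.134, 0.1979]
orientation: [0.708, 0.006, 0.706, -0.006]
contact_force: [-0.8, -0.1, 8.8]
finger_gap: 0.0315
```

```bash
python3 - <<'E'
from h import *
o=ctrl.get_obs();print(o["position"],o["contact_force"],o["finger_gap"])
print(*delta((.4970,-.1355,.32),RD));print(*delta((.6345,.228,.32),RD))
E
```

```text
[ 0.49722253 -0.13401362  0.19789399] [-0.84958833 -0.1384612   8.76689795] 0.031454471886805224
[-1.221e+01 -1.400e-01  1.000e-02] [-0.03  0.12 -0.04]
[-12.16  36.43  13.15] [-0.03  0.12 -0.04]
```

>>> carry_out:
  steps:
    - [[-4,0,0,0,0,0,0.1],[-8,0,0,0,0,0,0.1],[-12,0.5,0.2,0,0,0,0.1],[-12.2,4,1.5,0,0,0,0.1],[-12.2,8,3,0,0,0,0.1],[-12.2,12,4.3,0,0,0,0.1],[-12.2,16,5.6,0,0,0,0.1],[-12.2,20,7,0,0,0,0.1],[-12.2,24,8.5,0,0,0,0.1],[-12.2,28,10,0,0,0,0.1],[-12.2,32,11.5,0,0,0,0.1],[-12.2,36,13,0,0,0,0.1]]

```text
time: 4.15
position: [0.6305, 0.2194, 0.3204]
orientation: [0.708, 0.006, 0.707, -0.006]
contact_force: [0.1, -0.1, -1.4]
finger_gap: 0.0315
```

```bash
python3 - <<'E'
from h import *
w=cam("wrist");cv2.imwrite("pics/w2.png",w["bgr"])
for p in((.6345,.228,.038),(.5786,.229,.038),(.5227,.2298,.038)): print(np.round(proj(w,p)))
print(*delta((.6345,.228,.28),RD)); print(ctrl.get_obs()["finger_gap"],ctrl.get_obs()["position"])
E
```

```text
[330. 199.]
[330. 133.]
[331.  59.]
[ 4.   -0.2   0.29] [ 0.49  0.18 -0.41]
0.03149052567288106 [0.63145671 0.22974745 0.31997944]
```

View pics/w2.png

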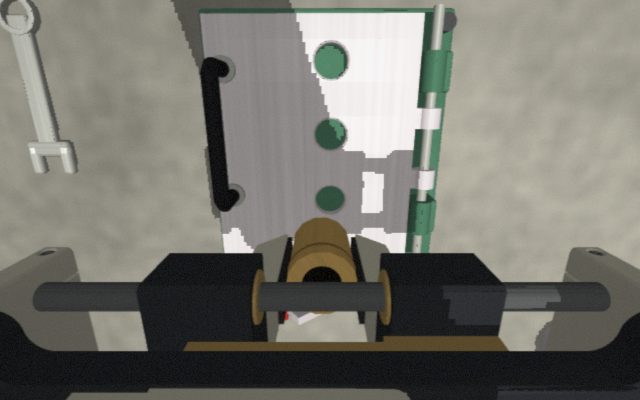

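The wrist picture shows the pockets at (330,199), (331,134) and (331,61). That is within 2 px of the projections from the top view, so the pocket positions are confirmed.

```bash
python3 - <<'E'
from h import *
w=cam("wrist")
# disc centre expected in camera
o=ctrl.get_obs();M=q2m(o["orientation"])
for h in(.143,.185): print("expect",h,np.round(proj(w,o["position"]+M@[h,0,0]),1))
g=w["bgr"][230:320,270:375]; cv2.imwrite("pics/w2c.png",cv2.resize(g,None,fx=6,fy=6))
hsv=cv2.cvtColor(w["bgr"],cv2.COLOR_BGR2HSV)
print([b[:2] for b in blobs(cv2.inRange(hsv,(10,110,40),(28,255,255)),200)])
print(*delta((.6345,.228,.240),RD))
E
```

```text
expect 0.143 [310.8 284.4]
expect 0.185 [313.  243.1]
[([321.1, 250.7], [286, 218, 72, 64, 3122]), ([256.6, 297.7], [252, 269, 13, 56, 412]), ([385.6, 297.4], [379, 269, 12, 56, 402]), ([363.9, 344.6], [184, 336, 324, 15, 3493])]
[7.96 0.1  0.4 ] [ 0.53  0.11 -0.31]
```

View pics/w2c.png

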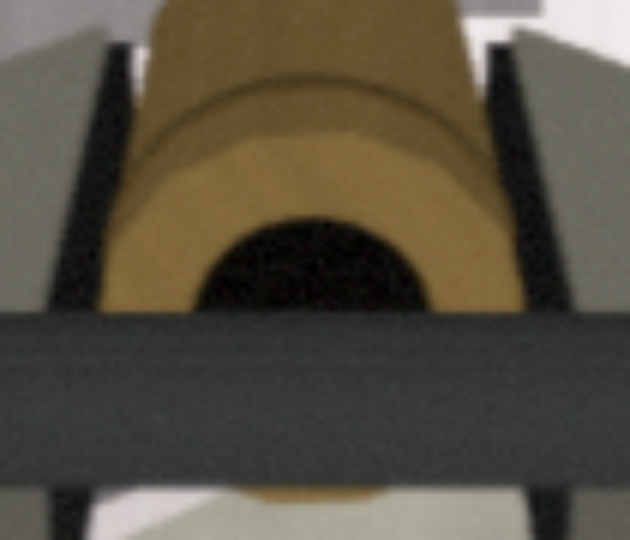

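```bash
cat >> h.py <<'E'
def pockets(w, vlo=0):
    hsv=cv2.cvtColor(w["bgr"],cv2.COLOR_BGR2HSV)
    return hsv
E
python3 - <<'E'
from h import *
w=cam("wrist");cv2.imwrite("pics/w3.png",w["bgr"])
o=ctrl.get_obs();M=q2m(o["orientation"]);print(o["position"],M.round(4).tolist())
hsv=cv2.cvtColor(w["bgr"],cv2.COLOR_BGR2HSV)
for b in blobs(cv2.inRange(hsv,(55,70,15),(90,255,255)),150):
    print(b[:2], onz(w,*b[0],.038).round(4))
for h in(.143,.185): print("expect",h,np.round(proj(w,o["position"]+M@[h,0,0]),1))
for p in((.6345,.228,.038),(.5786,.229,.038),(.5227,.2298,.038)): print(np.round(proj(w,p),1))
print(*delta((.6345,.228,.240),RD))
E
```

```text
[0.63006308 0.22220466 0.31950963] [[0.0012, 0.0102, 0.9999], [0.0022, 0.9999, -0.0102], [-1.0, 0.0022, 0.0012]]
([399.3, 107.7], [190, 7, 253, 247, 4285]) [0.5587 0.2915 0.038 ]
([320.6, 61.0], [305, 45, 32, 33, 833]) [0.5242 0.2295 0.038 ]
([320.2, 134.0], [306, 120, 29, 29, 672]) [0.5787 0.2288 0.038 ]
([407.3, 149.5], [403, 131, 9, 37, 223]) [0.5919 0.3002 0.038 ]
([319.9, 198.6], [307, 187, 27, 24, 507]) [0.6335 0.2281 0.038 ]
expect 0.143 [307.8 286.5]
expect 0.185 [310.5 244.8]
[319.8 199.7]
[320.4 133.8]
[320.9  58.8]
[7.95 0.57 0.43] [ 0.33  0.07 -0.13]
```

View pics/w3.png

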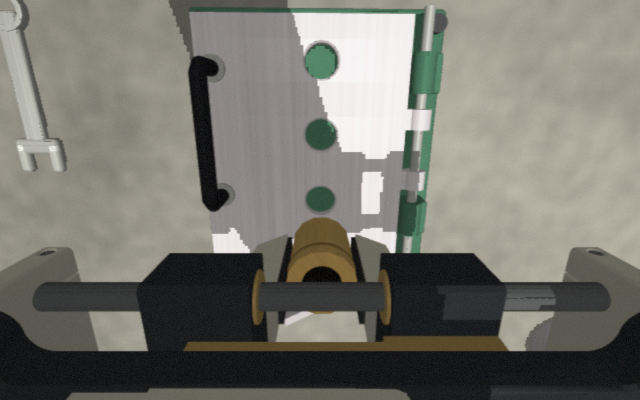

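```bash
python3 - <<'E'
from h import *
for i in range(4):
    o=ctrl.get_obs();print(o["time"],o["position"].round(4),o["joint_velocities"].round(3)); ctrl.get_image("top")
w=cam("wrist"); o=ctrl.get_obs();M=q2m(o["orientation"]);print(o["time"],o["position"].round(4))
hsv=cv2.cvtColor(w["bgr"],cv2.COLOR_BGR2HSV)
for b in blobs(cv2.inRange(hsv,(55,70,15),(90,255,255)),400)[1:]:
    print(b[:2], onz(w,*b[0],.038).round(4))
for h in(.143,.185): print("expect",h,np.round(proj(w,o["position"]+M@[h,0,0]),1))
print(*delta((.6345,.228,.240),RD))
E
```

```text
4.3 [0.6301 0.2222 0.3195] [ 0.046 -0.029  0.06   0.064  0.027  0.     0.019]
4.35 [0.63   0.219  0.3197] [ 0.036 -0.024  0.039  0.036  0.012 -0.001  0.003]
4.4 [0.6301 0.2171 0.3199] [ 0.023 -0.014  0.02   0.02   0.002 -0.002  0.   ]
4.45 [0.6302 0.216  0.3202] [ 0.015 -0.011  0.006  0.006 -0.001 -0.001 -0.002]
4.55 [0.6303 0.2156 0.3206]
([335.2, 61.1], [320, 45, 31, 33, 819]) [0.5242 0.2294 0.038 ]
([334.6, 133.9], [321, 120, 29, 29, 662]) [0.5788 0.2286 0.038 ]
([334.1, 198.3], [321, 187, 27, 24, 504]) [0.6336 0.2278 0.038 ]
([425.2, 219.6], [410, 189, 31, 65, 1201]) [0.6548 0.3079 0.038 ]
expect 0.143 [318.7 287.7]
expect 0.185 [319.2 245.8]
[8.06 1.25 0.38] [-0.17  0.11 -0.  ]
```

>>> carry_out:
  steps:
    - [[3,1.15,0.35,0,0,0,0.1],[6,1.15,0.35,0,0,0,0.1],[8,1.15,0.35,0,0,0,0.1],[8,1.15,0.35,0,0,0,0.1],[8,1.15,0.35,0,0,0,0.1],[8,1.15,0.35,0,0,0,0.1],[8,1.15,0.35,0,0,0,0.1]]

```text
time: 5.13
position: [0.6351, 0.2266, 0.2428]
orientation: [0.709, 0.007, 0.705, -0.007]
contact_force: [0.5, 1.0, -2.1]
finger_gap: 0.0314
```

```bash
python3 - <<'E'
from h import *
w=cam("wrist");cv2.imwrite("pics/w4.png",w["bgr"])
s=cam("scene");cv2.imwrite("pics/s4.png",cv2.resize(s["bgr"][120:230,320:460],None,fx=5,fy=5,interpolation=cv2.INTER_CUBIC))
o=ctrl.get_obs();print(o["time"],o["position"].round(4),o["contact_force"].round(1))
print(*delta((.634,.2272,.224),RD))
E
```

```text
5.2333 [0.6348 0.2269 0.2424] [ 0.3 -0.5 -1.6]
[ 1.84  0.02 -0.09] [-0.19  0.25 -0.07]
```

View pics/w4.png

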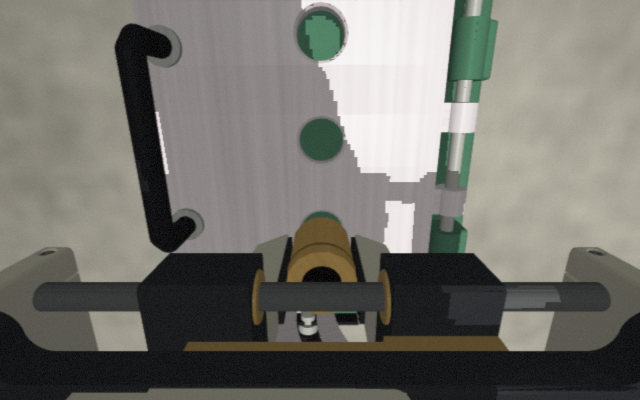

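View pics/s4.png

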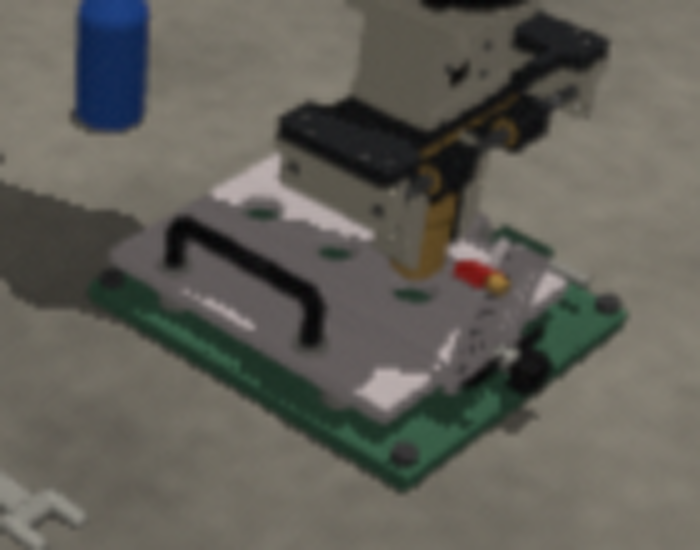

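The wrist view shows pocket 2 at (321,139), in line with the held bush at col 321. In the scene view the bush hangs right over the pocket nearest the quadrant. I lower it gently.

>>> carry_out:
  steps:
    - [[0.5,0,-0.05,0,0,0,0.1],[0.9,0,-0.05,0,0,0,0.1],[1.2,0,-0.05,0,0,0,0.1],[1.5,0,-0.05,0,0,0,0.1],[1.8,0,-0.05,0,0,0,0.1],[2,0,-0.05,0,0,0,0.1],[2,0,-0.05,0,0,0,0.1]]

```text
time: 5.82
position: [0.635, 0.2268, 0.2238]
orientation: [0.709, 0.008, 0.705, -0.006]
contact_force: [-1.7, -1.6, 11.8]
finger_gap: 0.0317
```

>>> carry_out:
  steps:
    - [[0,0,0,0,0,0,0.62],[0,0,0,0,0,0,0.62],[0,0,0,0,0,0,0.62],[0,0,0,0,0,0,0.62],[-3,0,0,0,0,0,0.62],[-7,0,0,0,0,0,0.62],[-10,-2,-1,0,0,0,0.62],[-10,-6,-2,0,0,0,0.62],[-10,-10,-3,0,0,0,0.62],[-10,-14,-4,0,0,0,0.62],[-10,-18,-5,0,0,0,0.62],[-10,-22,-6,0,0,0,0.62]]

```text
time: 6.82
position: [0.5691, 0.0062, 0.323]
orientation: [0.709, 0.007, 0.705, -0.006]
contact_force: [1.3, 0.0, -0.5]
finger_gap: 0.057
```

```bash
python3 - <<'E'
from h import *
t=cam("top");cv2.imwrite("pics/t5.png",cv2.resize(t["bgr"][120:250,180:340],None,fx=4,fy=4,interpolation=cv2.INTER_CUBIC))
s=cam("scene");cv2.imwrite("pics/s5.png",cv2.resize(s["bgr"][120:230,320:460],None,fx=5,fy=5,interpolation=cv2.INTER_CUBIC))
print(*delta((.502,-.262,.29),RD))
E
```

```text
[  3.35 -26.35  -5.85] [-0.8   0.28  0.11]
```

View pics/s5.png

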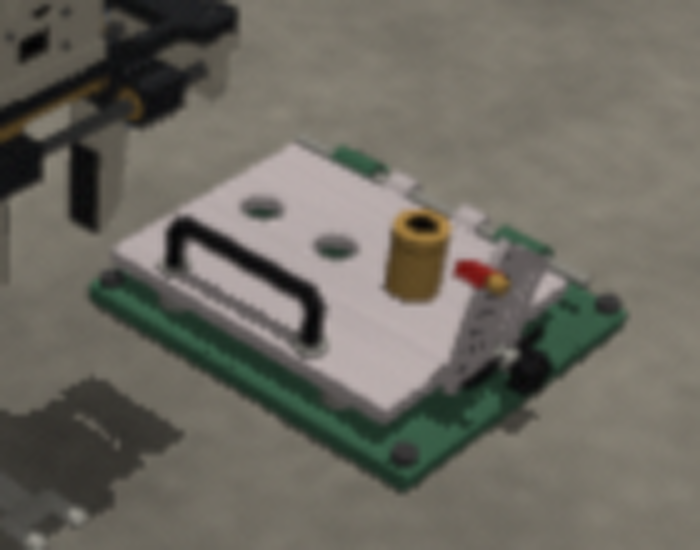

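The scene crop shows the first bush standing upright in the pocket beside the quadrant (crop (418,255)), flush on the plate. On to the second bush.

>>> carry_out:
  steps:
    - [[3.3,-26.4,-5.8,0,0,0,0.7],[3.3,-26.4,-5.8,0,0,0,0.7],[3.3,-26.4,-5.8,0,0,0,0.7],[3.3,-26.4,-5.8,0,0,0,0.7],[3.3,-26.4,-5.8,0,0,0,0.7],[3.3,-26.4,-5.8,0,0,0,0.7],[3.3,-26.4,-5.8,0,0,0,0.7],[3.3,-26.4,-5.8,0,0,0,0.7],[3.3,-26.4,-5.8,0,0,0,0.7],[3.3,-26.4,-5.8,0,0,0,0.7],[3.3,-26.4,-5.8,0,0,0,0.7]]

```text
time: 7.83
position: [0.5032, -0.2609, 0.2904]
orientation: [0.709, 0.009, 0.705, -0.01]
contact_force: [-0.5, 0.6, 0.2]
finger_gap: 0.0643
```

```bash
python3 - <<'E'
from h import *
w=cam("wrist");cv2.imwrite("pics/w6.png",w["bgr"])
for p in((.502,-.262,.054),(.588,-.2137,.054)): print(np.round(proj(w,p)))
hsv=cv2.cvtColor(w["bgr"],cv2.COLOR_BGR2HSV)
print([b[:2] for b in blobs(hsv[...,2]<30,60) if b[1][4]<2500])
print(*delta((.502,-.262,.197),RD),ctrl.get_obs()["position"])
E
```

```text
[318. 211.]
[382. 310.]
[([321.4, 209.9], [311, 200, 22, 21, 381]), ([253.1, 264.8], [239, 238, 23, 44, 543]), ([389.2, 265.1], [380, 238, 25, 44, 549]), ([389.2, 314.4], [377, 312, 26, 10, 114]), ([9.2, 393.1], [0, 386, 17, 14, 76])]
[ 9.35 -0.12 -0.17] [-0.64  0.29  0.06] [ 0.50324953 -0.26074703  0.29049014]
```

View pics/w6.png

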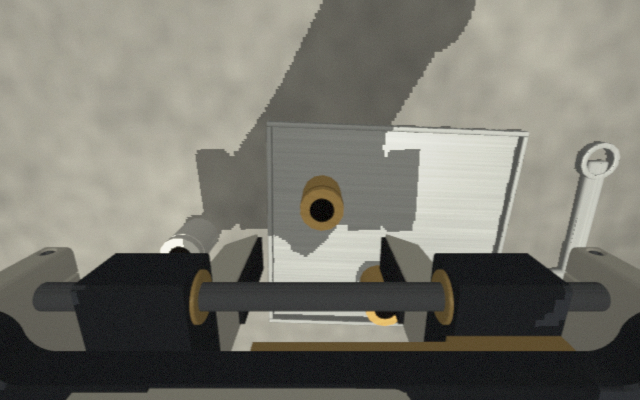

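The bush disc is at (321,210), centred between the jaws. The white look-alike is at (180,248), well outside the left finger.

>>> carry_out:
  steps:
    - [[4,0,-0.2,-0.6,0.3,0,0.7],[8,0,-0.2,-0.6,0.3,0,0.7],[9.35,0,-0.2,-0.6,0.3,0,0.7],[9.35,0,-0.2,-0.6,0.3,0,0.7],[9.35,0,-0.2,-0.6,0.3,0,0.1],[9.35,0,-0.2,-0.6,0.3,0,0.1],[9.35,0,-0.2,-0.6,0.3,0,0.1],[9.35,0,-0.2,-0.6,0.3,0,0.1],[9.35,0,-0.2,-0.6,0.3,0,0.1],[9.35,0,-0.2,-0.6,0.3,0,0.1],[9.35,0,-0.2,-0.6,0.3,0,0.1]]

```text
time: 8.8
position: [0.5021, -0.2609, 0.1979]
orientation: [0.708, 0.005, 0.707, -0.006]
contact_force: [-0.8, 1.0, 7.4]
finger_gap: 0.0318
```

```bash
python3 - <<'E'
from h import *
o=ctrl.get_obs();print(o["position"],o["contact_force"],o["finger_gap"])
print(*delta((.5789,.2275,.32),RD))
E
```

```text
[ 0.50208179 -0.26087657  0.19786285] [-0.836476    0.99811047  7.37526193] 0.03176796157077422
[-12.26  48.94   6.88] [-0.04  0.07  0.07]
```

>>> carry_out:
  steps:
    - [[-4,0,0,0,0,0,0.1],[-8,0,0,0,0,0,0.1],[-12,2,0.2,0,0,0,0.1],[-12.2,6,1,0,0,0,0.1],[-12.2,10,2,0,0,0,0.1],[-12.2,14,3,0,0,0,0.1],[-12.2,18,3.5,0,0,0,0.1],[-12.2,22,4,0,0,0,0.1],[-12.2,26,4.5,0,0,0,0.1],[-12.2,30,5,0,0,0,0.1],[-12.2,34,5.5,0,0,0,0.1],[-12.2,38,6,0,0,0,0.1]]

```text
time: 9.8
position: [0.5679, 0.1201, 0.3194]
orientation: [0.707, 0.005, 0.707, -0.006]
contact_force: [1.9, -0.5, -2.0]
finger_gap: 0.0314
```

```bash
python3 - <<'E'
from h import *
print(*delta((.5789,.2275,.30),RD))
E
```

```text
[ 1.93 10.76  0.92] [-0.05  0.05  0.07]
```

>>> carry_out:
  steps:
    - [[0,4,0.5,0,0,0,0.1],[0,7.5,0.9,0,0,0,0.1],[1,10,0.9,0,0,0,0.1],[2,10.7,0.9,0,0,0,0.1],[5,10.7,0.9,0,0,0,0.1],[7.6,10.7,0.9,0,0,0,0.1],[7.6,10.7,0.9,0,0,0,0.1],[7.6,10.7,0.9,0,0,0,0.1],[7.6,10.7,0.9,0,0,0,0.1],[7.6,10.7,0.9,0,0,0,0.1]]

```text
time: 10.63
position: [0.5795, 0.2266, 0.2452]
orientation: [0.708, 0.006, 0.706, -0.006]
contact_force: [0.1, -0.0, -2.2]
finger_gap: 0.0313
```

```bash
python3 - <<'E'
from h import *
w=cam("wrist");cv2.imwrite("pics/w7.png",w["bgr"])
o=ctrl.get_obs();print(o["time"],o["position"].round(4),o["contact_force"].round(1))
print(*delta((.5789,.2275,.224),RD))
hsv=cv2.cvtColor(w["bgr"],cv2.COLOR_BGR2HSV)
for b in blobs(cv2.inRange(hsv,(55,70,15),(90,255,255)),200): print(b[:2],onz(w,*b[0],.038).round(4))
E
```

```text
10.6833 [0.5795 0.2267 0.2451] [ 0.8  0.5 -3.1]
[ 2.11  0.08 -0.07] [-0.08  0.19  0.  ]
([373.1, 103.9], [155, 68, 327, 127, 6535]) [0.5039 0.2583 0.038 ]
([322.8, 138.2], [303, 118, 41, 41, 1301]) [0.5225 0.2297 0.038 ]
([434.0, 237.5], [429, 223, 11, 31, 221]) [0.5867 0.2998 0.038 ]
([455.3, 238.8], [451, 224, 10, 30, 202]) [0.5879 0.3135 0.038 ]
```

View pics/w7.png

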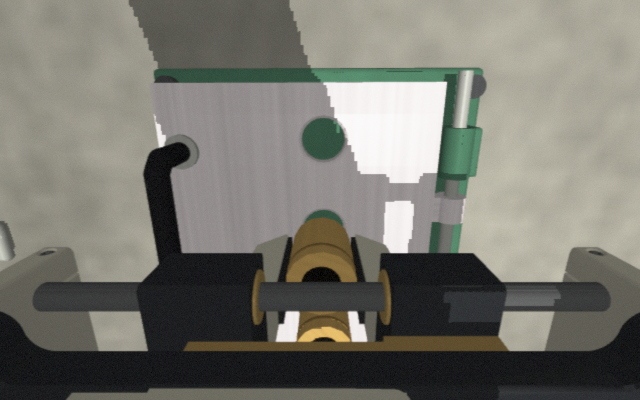

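The next pocket's edge is at (323,215), just below the held bush at col 321. I lower it with the +0.8 mm trim.

>>> carry_out:
  steps:
    - [[0.6,0.1,-0.07,0,0,0,0.1],[1,0.1,-0.07,0,0,0,0.1],[1.3,0.1,-0.07,0,0,0,0.1],[1.6,0.1,-0.07,0,0,0,0.1],[1.9,0.1,-0.07,0,0,0,0.1],[2.2,0.1,-0.07,0,0,0,0.1],[2.25,0.1,-0.07,0,0,0,0.1],[2.25,0.1,-0.07,0,0,0,0.1]]

```text
time: 11.35
position: [0.5793, 0.2277, 0.2236]
orientation: [0.709, 0.006, 0.706, -0.006]
contact_force: [-2.0, -0.3, 8.8]
finger_gap: 0.0314
```

>>> carry_out:
  steps:
    - [[0,0,0,0,0,0,0.62],[0,0,0,0,0,0,0.62],[0,0,0,0,0,0,0.62],[0,0,0,0,0,0,0.62],[-3,0,0,0,0,0,0.62],[-7,0,0,0,0,0,0.62],[-10,-2,0,0,0,0,0.62],[-10,-6,0,0,0,0,0.62],[-10,-10,0,0,0,0,0.62],[-10,-14,0,0,0,0,0.62],[-10,-18,0,0,0,0,0.62],[-10,-22,0,0,0,0,0.62]]

```text
time: 12.35
position: [0.5746, 0.006, 0.3235]
orientation: [0.709, 0.006, 0.705, -0.006]
contact_force: [1.0, 0.3, -0.3]
finger_gap: 0.0569
```

```bash
python3 - <<'E'
from h import *
s=cam("scene");cv2.imwrite("pics/s8.png",cv2.resize(s["bgr"][120:280,220:460],None,fx=3,fy=3,interpolation=cv2.INTER_CUBIC))
print(*delta((.588,-.2137,.29),RD))
E
```

```text
[  3.51 -20.9    1.95] [-0.65  0.29  0.28]
```

View pics/s8.png

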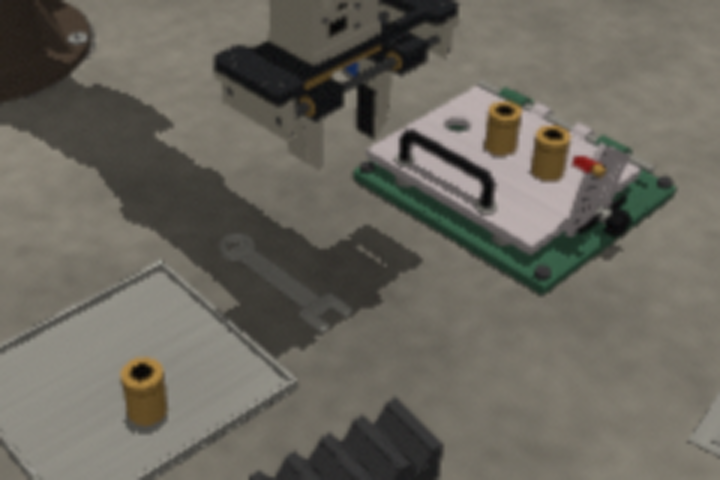

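Both bushes stand home in their pockets (crop (503,128) and (551,152)), and the last one is in the tray at crop (145,395).

>>> carry_out:
  steps:
    - [[3.5,-20.9,2,-0.6,0.3,0.3,0.7],[3.5,-20.9,2,-0.6,0.3,0.3,0.7],[3.5,-20.9,2,-0.6,0.3,0.3,0.7],[3.5,-20.9,2,-0.6,0.3,0.3,0.7],[3.5,-20.9,2,-0.6,0.3,0.3,0.7],[3.5,-20.9,2,-0.6,0.3,0.3,0.7],[3.5,-20.9,2,-0.6,0.3,0.3,0.7],[3.5,-20.9,2,-0.6,0.3,0.3,0.7],[3.5,-20.9,2,-0.6,0.3,0.3,0.7],[3.5,-20.9,2,-0.6,0.3,0.3,0.7]]

```text
time: 13.23
position: [0.5889, -0.2117, 0.2901]
orientation: [0.707, 0.006, 0.707, -0.005]
contact_force: [-0.7, 0.2, 0.2]
finger_gap: 0.0642
```

```bash
python3 - <<'E'
from h import *
w=cam("wrist");cv2.imwrite("pics/w9.png",w["bgr"])
for p in((.588,-.2137,.054),): print(np.round(proj(w,p)))
hsv=cv2.cvtColor(w["bgr"],cv2.COLOR_BGR2HSV)
print([b[:2] for b in blobs(hsv[...,2]<30,60) if b[1][4]<2500])
print(*delta((.588,-.2137,.197),RD),ctrl.get_obs()["position"])
E
```

```text
[316. 213.]
[([88.3, 145.3], [77, 134, 24, 24, 433]), ([319.8, 211.0], [309, 201, 23, 21, 384]), ([253.0, 264.9], [239, 238, 23, 44, 546]), ([389.2, 264.9], [381, 238, 23, 44, 546])]
[ 9.32 -0.21 -0.09] [ 0.11  0.   -0.07] [ 0.58896211 -0.21172479  0.29024399]
```

View pics/w9.png

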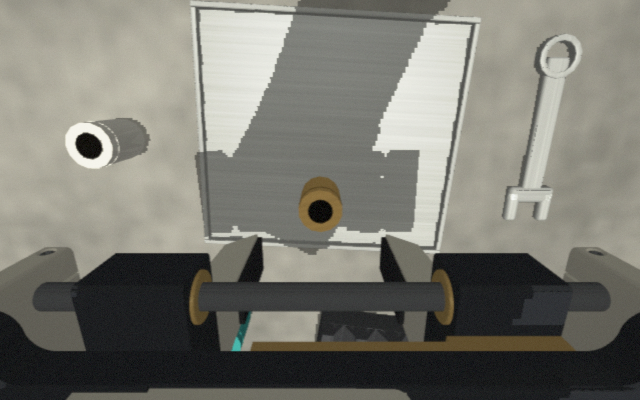

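The bush disc is at (320,211), nearly centred. The turquoise look-alike at (240,335) and the block at (365,325) lie beyond it. I lower and grip.

>>> carry_out:
  steps:
    - [[4,-0.1,-0.2,0,0,0,0.7],[8,-0.1,-0.2,0,0,0,0.7],[9.3,-0.1,-0.2,0,0,0,0.7],[9.3,-0.1,-0.2,0,0,0,0.7],[9.3,-0.1,-0.2,0,0,0,0.1],[9.3,-0.1,-0.2,0,0,0,0.1],[9.3,-0.1,-0.2,0,0,0,0.1],[9.3,-0.1,-0.2,0,0,0,0.1],[9.3,-0.1,-0.2,0,0,0,0.1],[9.3,-0.1,-0.2,0,0,0,0.1],[9.3,-0.1,-0.2,0,0,0,0.1]]

```text
time: 14.2
position: [0.5873, -0.2127, 0.1982]
orientation: [0.708, 0.005, 0.707, -0.005]
contact_force: [-0.6, 1.1, 5.7]
finger_gap: 0.0312
```

```bash
python3 - <<'E'
from h import *
o=ctrl.get_obs();print(o["position"],o["contact_force"],o["finger_gap"])
print(*delta((.5235,.2285,.32),RD))
E
```

```text
[ 0.58730405 -0.21270272  0.19822505] [-0.56534727  1.13887885  5.7255285 ] 0.031223459908755725
[-12.14  44.04  -6.99] [ 0.1   0.09 -0.06]
```

>>> carry_out:
  steps:
    - [[-4,0,0,0,0,0,0.1],[-8,0,0,0,0,0,0.1],[-12,2,-0.2,0,0,0,0.1],[-12.2,6,-1,0,0,0,0.1],[-12.2,10,-2,0,0,0,0.1],[-12.2,14,-3,0,0,0,0.1],[-12.2,18,-3.5,0,0,0,0.1],[-12.2,22,-4,0,0,0,0.1],[-12.2,26,-4.5,0,0,0,0.1],[-12.2,30,-5,0,0,0,0.1],[-12.2,34,-6,0,0,0,0.1],[-12.2,36,-7,0,0,0,0.1]]

```text
time: 15.2
position: [0.5211, 0.1537, 0.3204]
orientation: [0.708, 0.004, 0.707, -0.002]
contact_force: [0.3, 0.6, -3.2]
finger_gap: 0.0315
```

```bash
python3 - <<'E'
from h import *
print(*delta((.5233,.2285,.30),RD))
E
```

```text
[2.06 7.47 0.15] [ 0.4   0.07 -0.19]
```

>>> carry_out:
  steps:
    - [[0,4,0.1,0.4,0,0,0.1],[0,7,0.1,0.4,0,0,0.1],[1,7.4,0.1,0.4,0,0,0.1],[4,7.4,0.1,0.4,0,0,0.1],[7.6,7.4,0.1,0.4,0,0,0.1],[7.6,7.4,0.1,0.4,0,0,0.1],[7.6,7.4,0.1,0.4,0,0,0.1],[7.6,7.4,0.1,0.4,0,0,0.1],[7.6,7.4,0.1,0.4,0,0,0.1],[7.6,7.4,0.1,0.4,0,0,0.1]]

```text
time: 16.03
position: [0.5237, 0.228, 0.2465]
orientation: [0.708, 0.008, 0.706, -0.004]
contact_force: [0.6, 0.2, -2.5]
finger_gap: 0.0314
```

```bash
python3 - <<'E'
from h import *
w=cam("wrist");cv2.imwrite("pics/w10.png",w["bgr"])
o=ctrl.get_obs();print(o["time"],o["position"].round(4),o["contact_force"].round(1))
print(*delta((.5233,.2285,.224),RD))
E
```

```text
16.0833 [0.5235 0.228  0.2463] [ 0.8  0.  -2.7]
[ 2.23  0.04 -0.03] [-0.01  0.2  -0.27]
```

View pics/w10.png

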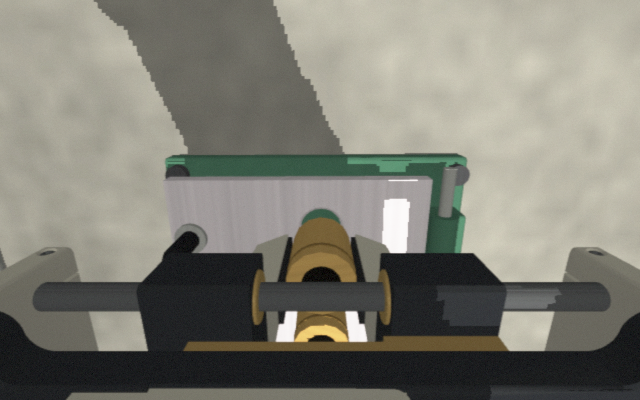

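The pocket edge shows at (321,214), in line with the held bush at (321,250). I lower it.

>>> carry_out:
  steps:
    - [[0.7,0,0,0,0,0,0.1],[1.1,0,0,0,0,0,0.1],[1.4,0,0,0,0,0,0.1],[1.7,0,0,0,0,0,0.1],[2,0,0,0,0,0,0.1],[2.3,0,0,0,0,0,0.1],[2.35,0,0,0,0,0,0.1],[2.35,0,0,0,0,0,0.1]]

```text
time: 16.75
position: [0.5238, 0.2281, 0.2237]
orientation: [0.709, 0.008, 0.706, -0.004]
contact_force: [-3.8, -1.7, 11.2]
finger_gap: 0.0315
```

>>> carry_out:
  steps:
    - [[0,0,0,0,0,0,0.62],[0,0,0,0,0,0,0.62],[0,0,0,0,0,0,0.62],[0,0,0,0,0,0,0.62],[-3,0,0,0,0,0,0.62],[-7,0,0,0,0,0,0.62],[-10,-2,0,0,0,0,0.62],[-13,-5,3,0,0,0,0.62],[-13,-5,7,0,0,0,0.62],[-13,-5,11,0,0,0,0.62],[-13,-5,15,0,0,0,0.62],[-13,-5,18,0,0,0,0.62]]

```text
time: 17.75
position: [0.705, 0.1738, 0.3543]
orientation: [0.709, 0.008, 0.705, -0.004]
contact_force: [0.7, -0.3, 0.8]
finger_gap: 0.0569
```

```bash
python3 - <<'E'
from h import *
s=cam("scene");cv2.imwrite("pics/s11.png",cv2.resize(s["bgr"][130:230,330:460],None,fx=6,fy=6,interpolation=cv2.INTER_CUBIC))
t=cam("top");cv2.imwrite("pics/t11.png",cv2.resize(t["bgr"][120:240,180:300],None,fx=5,fy=5,interpolation=cv2.INTER_CUBIC))
w=cam("wrist");cv2.imwrite("pics/w11.png",w["bgr"]); np.savez("w11.npz",M=w["M"],p=w["p"]); print(ctrl.get_obs()["position"])
E
```

```text
[0.70406359 0.17356222 0.35258151]
```

View pics/s11.png

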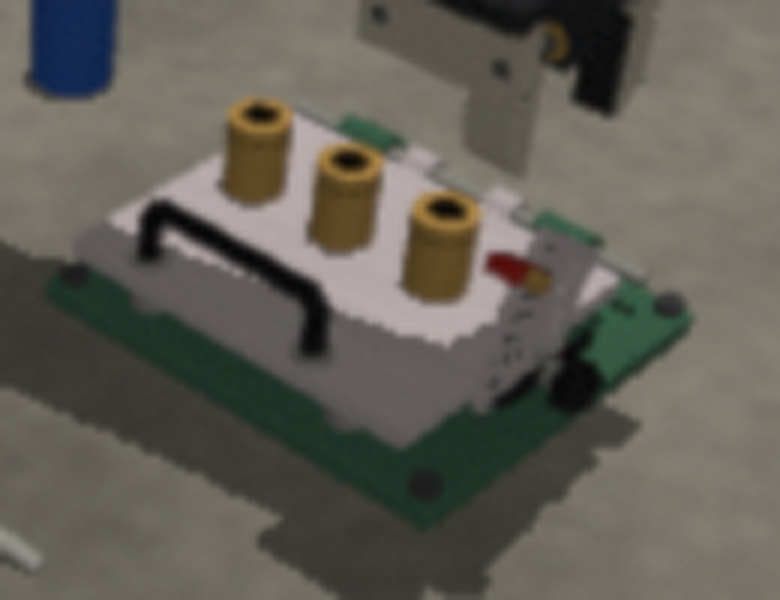

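View pics/w11.png

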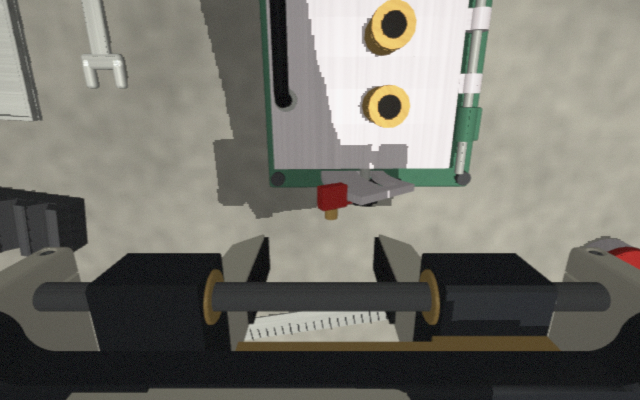

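View pics/t11.png

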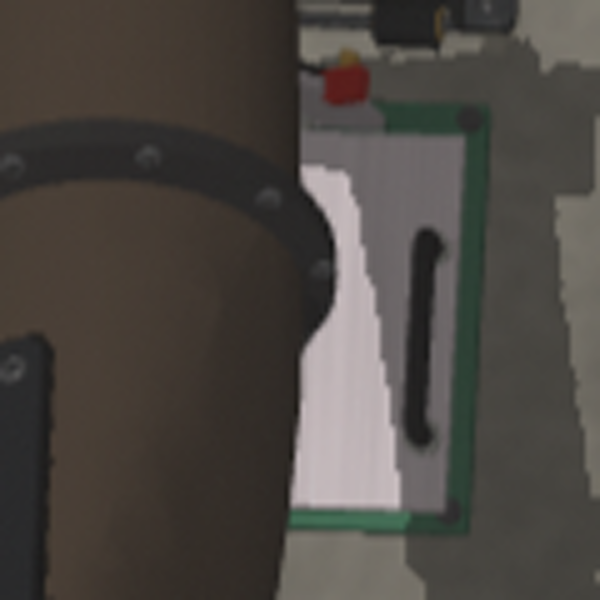

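All three bushes stand upright with their shoulders on the plate. In the scene crop they are at (260,150), (347,198) and (440,245). The red marker is at wrist (332,197), and next I triangulate it.

```bash
python3 - <<'E'
from h import *
rs=[];
hp=np.array([.580,.3065,.033])
for n in("wrist","scene","top"):
    im=cam(n);hsv=cv2.cvtColor(im["bgr"],cv2.COLOR_BGR2HSV)
    m=cv2.inRange(hsv,(0,130,60),(8,255,255))|cv2.inRange(hsv,(172,130,60),(180,255,255))
    for b in blobs(m,8):
        ok={"wrist":abs(b[0][0]-332)<30,"scene":abs(b[0][0]-414)<10 and abs(b[0][1]-174)<10,"top":abs(b[0][0]-248)<10}[n]
        if ok: print(n,b[:2]); rs.append(ray(im,*b[0]))
    if n=="wrist": cv2.imwrite("pics/w12.png",cv2.resize(im["bgr"][140:235,250:480],None,fx=3.4,fy=3.4,interpolation=cv2.INTER_CUBIC))
for c in((0,1,2),(0,1),(1,2),(0,2)):
    X,e=tri(*[rs[i] for i in c]); d=X-hp; y=-d@FY; print(c,X.round(4),np.round(e,4),"fx",(d@FX).round(4),"r",np.hypot(y,d[2]).round(4),"ang",np.arctan2(d[2],y).round(4))
E
```

```text
wrist ([331.1, 199.3], [317, 186, 33, 28, 718])
scene ([414.8, 174.2], [412, 173, 7, 4, 19])
top ([248.7, 136.5], [245, 133, 9, 8, 56])
(0, 1, 2) [0.6975 0.1833 0.1027] [0.0007 0.0009 0.0006] fx 0.1194 r 0.1399 ang 0.5214
(0, 1) [0.6976 0.1828 0.1028] [0.0007 0.0007] fx 0.1195 r 0.1404 ang 0.5206
(1, 2) [0.6971 0.1836 0.1022] [0.0007 0.0007] fx 0.119 r 0.1394 ang 0.5195
(0, 2) [0.6963 0.1831 0.1077] [0.0003 0.0003] fx 0.1183 r 0.1426 ang 0.551
```

View pics/w12.png

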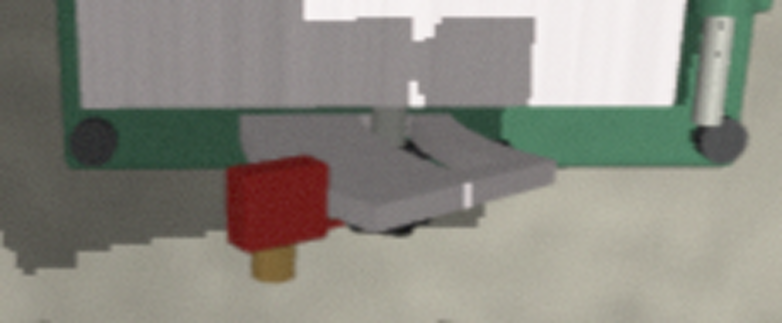

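The marker triangulates to r≈0.140 m and angle ≈0.52 rad, with rays agreeing within 1 mm. Now the handle.

```bash
python3 - <<'E'
from h import *
print(*delta((.5768,.1435,.30),RD))
E
```

```text
[  5.33  -3.35 -12.44] [-0.    0.15 -0.32]
```

>>> carry_out:
  steps:
    - [[0,-3,-4,0,0,0,0.62],[0,-3.3,-8,0,0,0,0.62],[2,-3.3,-12,0,0,-0.3,0.62],[5.3,-3.3,-12.4,0,0,-0.3,0.62],[5.3,-3.3,-12.4,0,0,-0.3,0.62],[5.3,-3.3,-12.4,0,0,-0.3,0.62],[5.3,-3.3,-12.4,0,0,-0.3,0.62],[5.3,-3.3,-12.4,0,0,-0.3,0.62],[5.3,-3.3,-12.4,0,0,-0.3,0.62]]

```text
time: 18.8
position: [0.5787, 0.144, 0.3017]
orientation: [0.709, 0.006, 0.705, -0.005]
contact_force: [-0.3, -0.4, -0.0]
finger_gap: 0.0572
```

```bash
python3 - <<'E'
from h import *
w=cam("wrist");cv2.imwrite("pics/w13.png",w["bgr"])
print(np.round(proj(w,(.5768,.1435,.07)),1))
print(*delta((.5768,.1435,.229),RD),ctrl.get_obs()["position"])
hsv=cv2.cvtColor(w["bgr"],cv2.COLOR_BGR2HSV)
print([b[:2] for b in blobs(hsv[...,2]<40,100)])
E
```

```text
[318.5 212.1]
[ 7.24 -0.05 -0.2 ] [-0.02  0.28 -0.04] [0.57847496 0.14395429 0.30135989]
[([455.8, 134.4], [443, 122, 26, 26, 540]), ([321.8, 202.5], [314, 131, 17, 149, 2143]), ([444.6, 217.8], [433, 207, 25, 23, 443]), ([260.4, 264.6], [247, 238, 22, 45, 546]), ([381.9, 264.7], [374, 238, 22, 45, 525]), ([475.0, 290.8], [414, 253, 142, 88, 5582]), ([266.4, 349.9], [0, 254, 640, 146, 38865])]
```

View pics/w13.png

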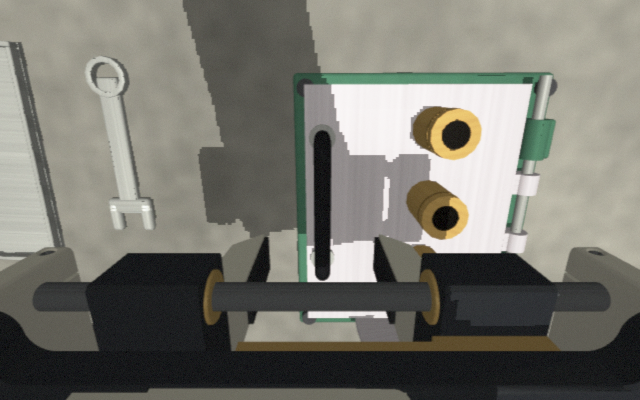

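The bar is at col 322 (rows 131–280), centred between the pads at cols 260 and 382. I descend and grip.

>>> carry_out:
  steps:
    - [[3,0,-0.2,0,0.2,0,0.62],[6,0,-0.2,0,0.2,0,0.62],[7.2,0,-0.2,0,0.2,0,0.62],[7.2,0,-0.2,0,0.2,0,0.62],[7.2,0,-0.2,0,0.2,0,0.0],[7.2,0,-0.2,0,0.2,0,0.0],[7.2,0,-0.2,0,0.2,0,0.0],[7.2,0,-0.2,0,0.2,0,0.0],[7.2,0,-0.2,0,0.2,0,0.0],[7.2,0,-0.2,0,0.2,0,0.0],[7.2,0,-0.2,0,0.2,0,0.0],[7.2,0,-0.2,0,0.2,0,0.0]]
  squeeze: 45

```text
time: 19.85
position: [0.5769, 0.1446, 0.2296]
orientation: [0.708, 0.006, 0.706, -0.005]
contact_force: [-0.0, 1.7, 2.6]
finger_gap: 0.0105
```

```bash
cat >> h.py <<'E'
HP=np.array([.580,.3065,.033])
def arc(th,th0=0):
    "row for turning the plate from th0 to th, in present tool axes"
    o=ctrl.get_obs();M=q2m(o["orientation"]);Q=R.from_rotvec(-FX*(th-th0)).as_matrix()
    p=HP+Q@(o["position"]-HP); return np.r_[M.T@(p-o["position"])*100, np.degrees(R.from_matrix(M.T@Q@M).as_rotvec())].round(2)
E
python3 - <<'E'
from h import *
o=ctrl.get_obs();print(o["position"],o["contact_force"],o["finger_gap"],(o["position"]-HP)@FY,o["position"][2]-.033)
for th in(.05,.1,.15,.2,.25,.3,.35,.4,.45,.5): print(th,arc(th).tolist())
E
```

```text
[0.57686619 0.1446339  0.22964787] [-0.02686935  1.71670928  2.56539112] 0.010488860891033706 -0.16189551828356913 0.19664786532988168
0.05 [-0.78, 1.0, 0.0, -0.01, 0.0, -2.86]
0.1 [-1.51, 2.05, 0.0, -0.01, 0.0, -5.73]
0.15 [-2.19, 3.12, 0.0, -0.02, 0.0, -8.59]
0.2 [-2.82, 4.23, 0.01, -0.02, 0.0, -11.46]
0.25 [-3.39, 5.37, 0.01, -0.03, 0.0, -14.32]
0.3 [-3.9, 6.54, 0.01, -0.03, 0.0, -17.19]
0.35 [-4.35, 7.73, 0.01, -0.04, 0.0, -20.05]
0.4 [-4.74, 8.94, 0.01, -0.04, 0.0, -22.92]
0.45 [-5.07, 10.17, 0.01, -0.05, 0.0, -25.78]
0.5 [-5.34, 11.42, 0.01, -0.05, 0.0, -28.65]
```

>>> carry_out:
  steps:
    - [[-0.4,0.5,0,0,0,-1.43,0],[-0.78,1,0,0,0,-2.86,0],[-1.15,1.52,0,0,0,-4.3,0],[-1.51,2.05,0,0,0,-5.73,0],[-1.85,2.58,0,0,0,-7.16,0],[-2.19,3.12,0,0,0,-8.59,0],[-2.5,3.67,0,0,0,-10.03,0],[-2.82,4.23,0,0,0,-11.46,0],[-2.82,4.23,0,0,0,-11.46,0],[-2.82,4.23,0,0,0,-11.46,0]]

```text
time: 20.68
position: [0.5775, 0.187, 0.2578]
orientation: [0.704, -0.065, 0.703, -0.076]
contact_force: [3.3, -1.8, -7.5]
finger_gap: 0.0105
```

```bash
cat >> h.py <<'E'
def tilt():
    o=ctrl.get_obs();M=q2m(o["orientation"]); d=o["position"]-HP; y=d@FY;z=d[2]
    a=np.arctan2(y,z)-np.arctan2(-.1619,.1966)
    g=o["position"]+M@[.159,0,0]-HP; b=np.arctan2(g[2],-g@FY)-np.arctan2(.037,.163)
    rot=np.arctan2(-M[:,0]@(-FY)*-1*-1, -M[2,0])
    print("t",o["time"],"tcp-arc",a.round(4),"grasp-arc",b.round(4),"toolrot",np.arctan2((-M[:,0])@FY,-M[2,0]).round(4),"r",np.hypot(g[2],g@FY).round(4),"F",o["contact_force"].round(1),"gap",o["finger_gap"].round(4))
E
python3 - <<'E'
from h import *
tilt()
s=cam("scene");cv2.imwrite("pics/s14.png",cv2.resize(s["bgr"][130:230,330:460],None,fx=6,fy=6,interpolation=cv2.INTER_CUBIC))
E
```

```text
Traceback (most recent call last):
  File "h.py", line 45, in tilt
    print("t",o["time"],"tcp-arc",a.round(4),"grasp-arc",b.round(4),"toolrot",np.arctan2((-M[:,0])@FY,-M[2,0]).round(4),"r",np.hypot(g[2],g@FY).round(4),"F",o["contact_force"].round(1),"gap",o["finger_gap"].round(4))
                                                                                                                                                                                               ^^^^^^^^^^^^^^^^^^^^^
AttributeError: 'float' object has no attribute 'round'
```

```bash
sed -i 's/o\["finger_gap"\].round(4)/o["finger_gap"]/' h.py
python3 - <<'E'
from h import *
tilt()
s=cam("scene");cv2.imwrite("pics/s14.png",cv2.resize(s["bgr"][130:230,330:460],None,fx=6,fy=6,interpolation=cv2.INTER_CUBIC))
for th in(.22,.24,.26,.28,.3,.33,.36,.39,.42): print(th,arc(th,.2)[[0,1,5]].tolist())
E
```

```text
t 20.6833 tcp-arc 0.2001 grasp-arc 0.2047 toolrot 0.1999 r 0.1661 F [ 3.3 -1.8 -7.5] gap 0.010452957996308843
0.22 [-0.32, 0.4, -1.15]
0.24 [-0.63, 0.8, -2.29]
0.26 [-0.93, 1.21, -3.44]
0.28 [-1.23, 1.62, -4.58]
0.3 [-1.52, 2.04, -5.73]
0.33 [-1.93, 2.68, -7.45]
0.36 [-2.33, 3.34, -9.17]
0.39 [-2.7, 4.0, -10.89]
0.42 [-3.06, 4.68, -12.61]
```

View pics/s14.png

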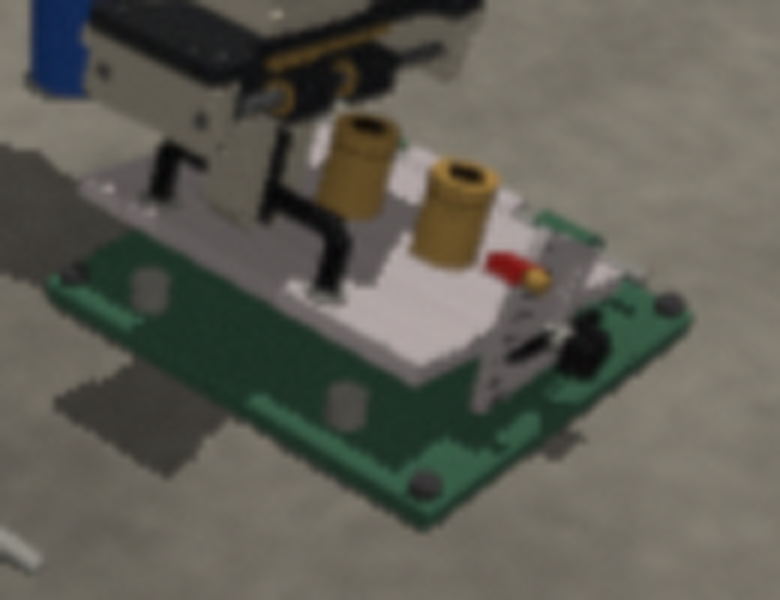

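The plate has swung up to about 0.20 rad with the bushes in place. The black pointer shows at crop (530,345) and the red marker above it at (510,268). I carry on.

>>> carry_out:
  steps:
    - [[-0.32,0.4,0,0,0,-1.15,0],[-0.63,0.8,0,0,0,-2.29,0],[-0.93,1.21,0,0,0,-3.44,0],[-1.23,1.62,0,0,0,-4.58,0],[-1.52,2.04,0,0,0,-5.73,0],[-1.93,2.68,0,0,0,-7.45,0],[-2.33,3.34,0,0,0,-9.17,0],[-2.7,4,0,0,0,-10.89,0],[-3.06,4.68,0,0,0,-12.61,0],[-3.06,4.68,0,0,0,-12.61,0],[-3.06,4.68,0,0,0,-12.61,0]]

```text
time: 21.65
position: [0.5782, 0.2392, 0.2786]
orientation: [0.691, -0.143, 0.692, -0.153]
contact_force: [3.1, -2.8, -5.9]
finger_gap: 0.011
```

```bash
python3 - <<'E'
from h import *
tilt()
s=cam("scene");cv2.imwrite("pics/s15.png",cv2.resize(s["bgr"][150:215,390:450],None,fx=9,fy=9,interpolation=cv2.INTER_CUBIC))
for th in (.42,.45,.5,.52):
  for r in(.05,.09,.125):
    X=HP+FX*.116-FY*r*np.cos(th)+np.array([0,0,r*np.sin(th)]); u,v=proj(s,X); print(th,r,round((u-390)*9),round((v-150)*9))
for th in(.44,.46,.48,.5): print(th,arc(th,.42)[[0,1,5]].tolist())
E
```

```text
t 21.65 tcp-arc 0.4215 grasp-arc 0.4265 toolrot 0.4218 r 0.1663 F [ 3.1 -2.8 -5.9] gap 0.01096541552483162
0.42 0.05 341 242
0.42 0.09 279 248
0.42 0.125 221 254
0.45 0.05 343 237
0.45 0.09 283 240
0.45 0.125 227 242
0.5 0.05 347 230
0.5 0.09 289 226
0.5 0.125 236 223
0.52 0.05 348 227
0.52 0.09 292 221
0.52 0.125 239 215
0.44 [-0.32, 0.4, -1.15]
0.46 [-0.63, 0.8, -2.29]
0.48 [-0.94, 1.21, -3.44]
0.5 [-1.23, 1.62, -4.58]
```

View pics/s15.png

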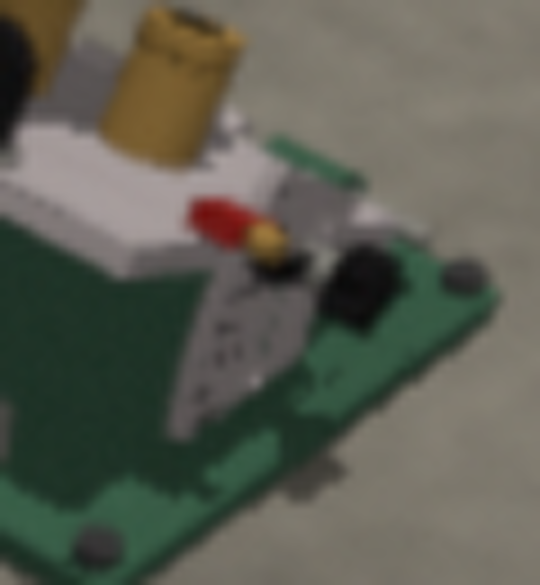

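The plate is at about 0.42 rad. The dark pointer at crop (270,275) has come up to just under the marker's brass screw at (265,240). I compare the pointer's track through the pictures before the last bit.

```bash
python3 - <<'E'
from h import *
s=cam("scene")
def un(f,x0,x1,y0,y1): # back to native px
    return cv2.resize(cv2.imread(f),(x1-x0,y1-y0),interpolation=cv2.INTER_AREA)
full=cv2.imread("pics/scene0.png")
a=full[160:210,400:440]
b=un("pics/s14.png",330,460,130,230)[30:80,70:110]
c=s["bgr"][160:210,400:440]
out=np.hstack([cv2.resize(i,None,fx=6.6,fy=11,interpolation=cv2.INTER_NEAREST) for i in(a,b,c)])
out=cv2.convertScaleAbs(out,alpha=1.5)
cv2.imwrite("pics/cmp.png",out);print(out.shape)
for a_ in(.105,.112,.118):
  for th in(0,.2,.42,.52):
    print(a_,th,[tuple(np.round(proj(s,HP+FX*a_-FY*r*np.cos(th)+np.array([0,0,r*np.sin(th)])),1)) for r in(.085,.125)])
E
```

```text
(550, 792, 3)
0.105 0 [(np.float64(414.8), np.float64(187.0)), (np.float64(405.8), np.float64(193.3))]
0.105 0.2 [(np.float64(416.2), np.float64(181.9)), (np.float64(407.7), np.float64(185.7))]
0.105 0.42 [(np.float64(418.5), np.float64(175.7)), (np.float64(411.1), np.float64(176.4))]
0.105 0.52 [(np.float64(419.8), np.float64(172.9)), (np.float64(413.1), np.float64(172.1))]
0.112 0 [(np.float64(416.9), np.float64(188.2)), (np.float64(408.0), np.float64(194.5))]
0.112 0.2 [(np.float64(418.3), np.float64(183.0)), (np.float64(409.9), np.float64(186.8))]
0.112 0.42 [(np.float64(420.6), np.float64(176.8)), (np.float64(413.3), np.float64(177.6))]
0.112 0.52 [(np.float64(422.0), np.float64(174.0)), (np.float64(415.3), np.float64(173.2))]
0.118 0 [(np.float64(418.8), np.float64(189.2)), (np.float64(409.8), np.float64(195.6))]
0.118 0.2 [(np.float64(420.2), np.float64(184.0)), (np.float64(411.8), np.float64(187.9))]
0.118 0.42 [(np.float64(422.5), np.float64(177.8)), (np.float64(415.2), np.float64(178.6))]
0.118 0.52 [(np.float64(423.8), np.float64(174.9)), (np.float64(417.2), np.float64(174.2))]
```

View pics/cmp.png

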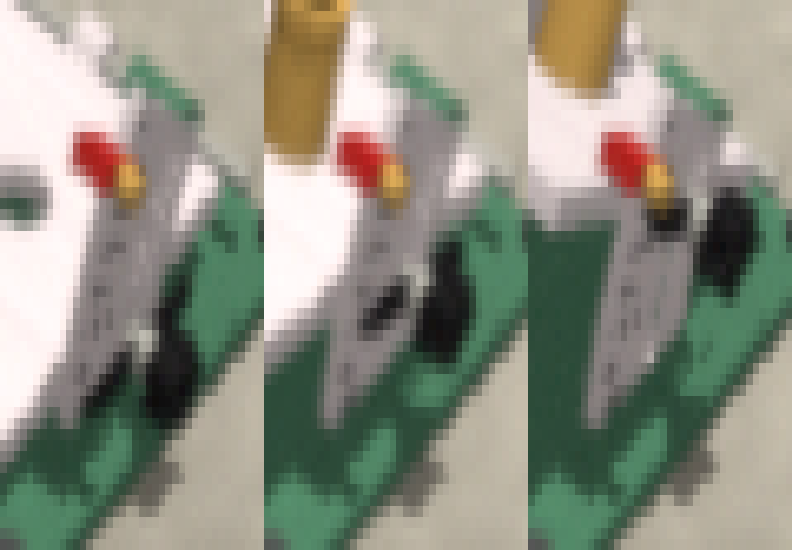

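```bash
python3 - <<'E'
from h import *
s=cam("scene")
def mk(bgr,sel):
    hsv=cv2.cvtColor(bgr,cv2.COLOR_BGR2HSV)
    m=cv2.inRange(hsv,(9,100,60),(28,255,255))
    return [b for b in blobs(m,3) if sel(b[0])]
w={"M":np.load("w11.npz")["M"],"p":np.load("w11.npz")["p"],"fx":319.2374906587125,"fy":319.2374906587125,"cx":321.1121403794538,"cy":197.4291523839359}
# the wrist pose used the picture w11 (1.3 mm side offset of the wrist camera seen earlier: try both)
wi=cv2.imread("pics/w11.png"); bw=mk(wi,lambda c:abs(c[0]-331)<15 and 205<c[1]<225)
t=cam("top"); t0=cv2.imread("pics/top0.png"); bt=mk(t0,lambda c:abs(c[0]-249)<8 and abs(c[1]-131)<8)
s0=cv2.imread("pics/scene0.png"); bs=mk(s0,lambda c:abs(c[0]-419)<5 and abs(c[1]-176)<6)
for b in (bw,bt,bs): print([x[:2] for x in b])
hsv=cv2.cvtColor(wi,cv2.COLOR_BGR2HSV); m=cv2.inRange(hsv,(0,130,60),(8,255,255))|cv2.inRange(hsv,(172,130,60),(180,255,255))
rw=[b for b in blobs(m,50) if abs(b[0][0]-332)<20][0]; print(rw[:2])
def rep(n,X,e):
    d=X-HP;y=-d@FY;print(n,X.round(4),np.round(e,4),"a",(d@FX).round(4),"r",np.hypot(y,d[2]).round(4),"ang",np.arctan2(d[2],y).round(4))
for off in(0,.0013):
    w2=dict(w);w2["p"]=w["p"]-FY*off
    R3=[ray(w2,*bw[0][0]),ray(s,*bs[0][0])]+([ray(t,*bt[0][0])] if bt else [])
    rep("screw w+s",*tri(*R3[:2])); 
    if bt: rep("screw all",*tri(*R3)); rep("screw t+s",*tri(*R3[1:]))
E
```

```text
[([330.7, 214.1], [325, 209, 12, 11, 114])]
[([249.2, 131.4], [248, 130, 4, 4, 13])]
[([418.9, 176.3], [417, 174, 5, 5, 18])]
([331.8, 196.1], [317, 183, 34, 28, 732])
screw w+s [0.7111 0.1815 0.1041] [0.0012 0.0012] a 0.1331 r 0.142 ang 0.5248
screw all [0.7108 0.1822 0.1038] [0.0013 0.0013 0.0009] a 0.1328 r 0.1412 ang 0.5255
screw t+s [0.7101 0.1827 0.1029] [0.0008 0.0008] a 0.132 r 0.1404 ang 0.5216
screw w+s [0.7113 0.1805 0.1047] [0.0008 0.0008] a 0.1333 r 0.1431 ang 0.5243
screw all [0.7108 0.1816 0.1042] [0.0014 0.0011 0.0015] a 0.1328 r 0.1419 ang 0.5255
screw t+s [0.7101 0.1827 0.1029] [0.0008 0.0008] a 0.132 r 0.1404 ang 0.5216
```

The brass screw and the red body give the same marker angle (0.520–0.526 rad), and the pointer track fits the scene camera within about 0.5 px. I raise the plate to 0.52.

```bash
python3 - <<'E'
from h import *
tilt()
for th in(.44,.46,.48,.5,.522): print(th,arc(th,.4215)[[0,1,2,3,4,5]].tolist())
E
```

```text
t 21.85 tcp-arc 0.4195 grasp-arc 0.4246 toolrot 0.4197 r 0.1663 F [ 3.3 -3.5 -6.8] gap 0.010801768740280498
0.44 [-0.3, 0.37, 0.0, -0.0, -0.0, -1.06]
0.46 [-0.61, 0.77, 0.0, -0.0, -0.0, -2.21]
0.48 [-0.91, 1.18, 0.0, -0.01, -0.0, -3.35]
0.5 [-1.21, 1.59, 0.0, -0.01, -0.0, -4.5]
0.522 [-1.53, 2.05, 0.0, -0.01, -0.0, -5.76]
```

>>> carry_out:
  steps:
    - [[-0.3,0.37,0,0,0,-1.06,0],[-0.61,0.77,0,0,0,-2.21,0],[-0.91,1.18,0,0,0,-3.35,0],[-1.21,1.59,0,0,0,-4.5,0],[-1.53,2.05,0,0,0,-5.8,0],[-1.53,2.05,0,0,0,-5.8,0],[-1.53,2.05,0,0,0,-5.8,0],[-1.53,2.05,0,0,0,-5.8,0],[-1.53,2.05,0,0,0,-5.8,0],[-1.53,2.05,0,0,0,-5.8,0]]

```text
time: 22.68
position: [0.5787, 0.2637, 0.2841]
orientation: [0.682, -0.176, 0.684, -0.188]
contact_force: [3.2, -3.6, -6.4]
finger_gap: 0.0106
```

```bash
python3 - <<'E'
from h import *
tilt()
s=cam("scene");cv2.imwrite("pics/s16.png",cv2.resize(s["bgr"][130:220,330:460],None,fx=6,fy=6,interpolation=cv2.INTER_CUBIC))
cv2.imwrite("pics/s16c.png",cv2.convertScaleAbs(cv2.resize(s["bgr"][160:200,395:440],None,fx=14,fy=14,interpolation=cv2.INTER_NEAREST),alpha=1.5))
w=cam("wrist");cv2.imwrite("pics/w16.png",w["bgr"]); t=cam("top");cv2.imwrite("pics/t16.png",cv2.resize(t["bgr"][110:240,180:340],None,fx=4.5,fy=4.5,interpolation=cv2.INTER_CUBIC))
tilt()
E
```

```text
t 22.6833 tcp-arc 0.5201 grasp-arc 0.5251 toolrot 0.521 r 0.1664 F [ 3.2 -3.6 -6.4] gap 0.010558483144909129
t 22.8333 tcp-arc 0.52 grasp-arc 0.5251 toolrot 0.5208 r 0.1664 F [ 2.3 -2.2 -5.9] gap 0.010895891150612996
```

View pics/s16.png

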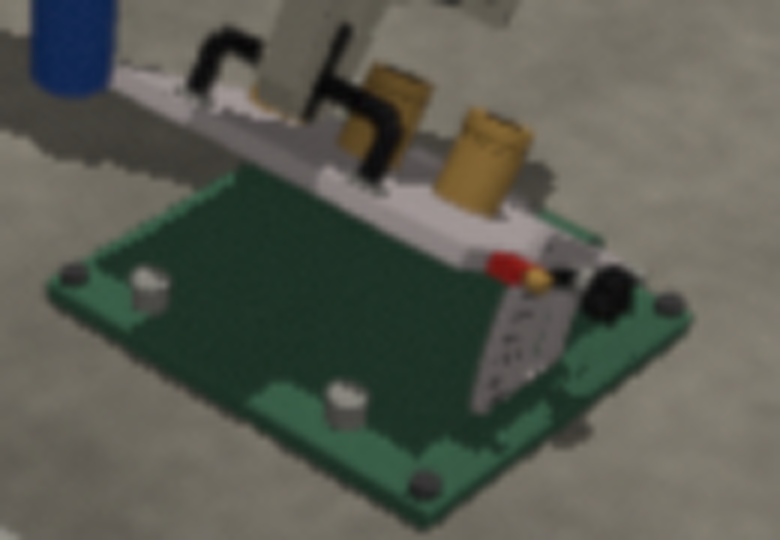

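View pics/s16c.png

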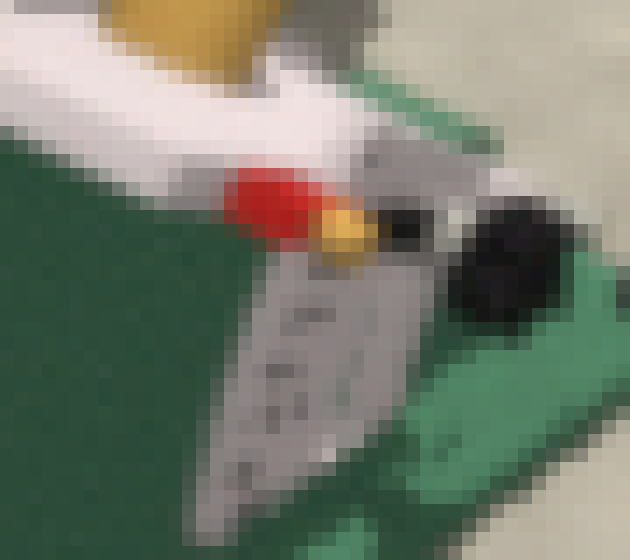

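View pics/w16.png

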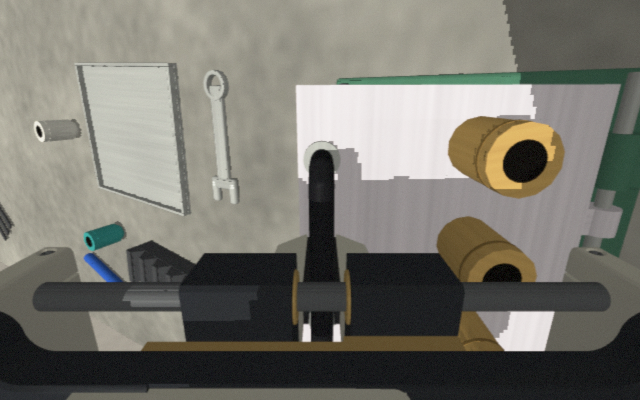

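The pointer (crop (405,228), i.e. px (423.9,176.3)) is in line with the marker's screw and red body, and it lies where a tilt of 0.52 predicts: (423.7,176.3). The wrist view shows the bushes seated and the bar held. I do a last stillness check and then hand in.

```bash
python3 - <<'E'
from h import *
o=ctrl.get_obs();print(np.abs(o["joint_velocities"]).max())
t=cam("top");t0=cv2.imread("pics/top0.png")
d=cv2.absdiff(t["bgr"],t0).max(2)
for n,(x0,x1,y0,y1) in dict(spanner=(322,342,175,238),block=(350,408,112,150),bottle=(188,222,264,290)).items(): print(n,d[y0:y1,x0:x1].mean().round(1),(d[y0:y1,x0:x1]>40).sum())
tilt(); ctrl.hand_in(); tilt()
E
```

```text
0.0023159133916967885
spanner 13.0 0
block 9.3 0
bottle 17.8 48
t 22.8833 tcp-arc 0.52 grasp-arc 0.5253 toolrot 0.5208 r 0.1664 F [ 2.9 -2.8 -6.4] gap 0.010774769484547614
the job is handed in; nothing more can be done
the job is handed in; nothing more can be done
```

I stood the three brass bushes in the three pockets with the plate flat. Then I gripped the bow handle, swung the loaded plate up to the red marker, and handed in at 22.9 s while still holding it there.

- **Plate angle:** the arm pose puts the plate at 0.520–0.525 rad. I measured the marker at about 0.52–0.525 rad from both its red body and its brass screw. In the scene picture the pointer lines up with the marker within about half a pixel. The marker's fine tip itself was hidden behind its screw, so I could not see the two tips meet. One poorly conditioned camera pair gave 0.55 rad for the marker, and I set that value aside.
- **Holding:** the gripper carries about 7 N, and the largest joint speed was 0.002 rad/s. Nothing is under the plate.
- **Bushes:** they were upright and flush on the plate when flat. The two easily seen still looked home after the tilt; the third was mostly hidden by the gripper in the last pictures.
- **Bench items:** the spanner and block look unchanged in the top view. The bottle's patch showed 48 changed pixels, which I put down to the arm or its shadow. I did not measure it, but the arm never came near the bottle.

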